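# Set up the vegetable cutter for grating

## Task

Set up the vegetable cutter for grating: put the white ejector plate on the spindle down to the bowl floor, then the grating disc (blue hub) on the spindle on top of it, then the lid onto the bowl, and last the pusher into the lid's feed tube, each fully home and level. The slicing disc (orange hub) is not needed: leave it lying where it is, and do not shift or knock over the bottle, timer, dip cup or spice jar.

Things in the scene. Friction and masses are not known exactly. Their poses are not given: they have to be found in the camera images.
- cutter: Vegetable cutter, fixed: white machine, open aluminium bowl, motor housing (142 mm high) on its +x side, chute on its -y side (to 115 mm out). Origin: worktop height, on the axis of spindle and bowl; z up. Bowl inner radius 72, outer 78; floor 76, rim 162 mm above origin. Upright spindle: 14 mm diameter to 118 mm, tapering to 5 mm at 132 mm above origin.
- ejector: Ejector plate, loose, all white, 0.12 kg: disc 132 mm across, 5 thick; hub 34 mm across, top 32 mm above underside; 20 mm bore right through. Two paddles 21 mm high along its +x and -x, 21 to 61 mm from the axis: grip the hub on its +y and -y sides. Origin: centre of underside, z up. Seated on the bowl floor: 76 mm above the cutter's origin.
- grater_disc: Grating disc, loose, 0.22 kg: steel, 130 mm across, 14 thick, rings of small teeth on top; BLUE hub 34 mm across, top 42 mm above underside; blind bore from below 20 mm wide, 28 deep. Origin: centre of underside, z up; any yaw. Seated on the ejector's hub: 108 mm above the cutter's origin.
- slicer_disc: Slicing disc, loose, not wanted: like the grating disc in shape and size, but with two straight blades on top and an ORANGE hub. Origin: centre of underside, z up.
- lid: Bowl lid, loose, grey, 0.25 kg: 164 mm across; ring below (135 mm, rounded edge, 6 deep) drops into the bowl, any yaw; plate top at 11 mm. Black grip boss at the centre, 34 mm across, top at 47. Feed tube 50 mm along its +x: outer 56, inner 48 mm, rim at 61, 50 deep. Grip the boss on its +y and -y sides. Origin: centre of the ring's underside, z up. Seated: 156 mm above the cutter's origin.
- pusher: Pusher, loose, white, standing, 0.11 kg: plug 40 mm across (chamfered foot), 46 long; on it a flange 56 mm across, 6 thick; then a grip knob 30 mm across, from 52 to 86 mm. Origin: centre of the plug's underside, z up. Seated, flange on the feed tube's rim: 50 mm along the lid's +x and 15 mm above the lid's origin (171 above the cutter's).
- sauce_bottle: Bystander: yellow sauce bottle, 54 mm diameter, 183 mm tall, standing by the cutter (a like one stands at the back). Origin: centre of its underside.
- timer: Bystander: red and white kitchen timer, 64 mm diameter, 62 mm tall, right of the cutter (a like one lies at the back left). Origin: centre of its underside.
- dip_cup: Bystander: small steel dip cup, 67 mm diameter, 40 mm tall, at the front right. Origin: centre of its underside.
- shaker: Bystander: spice jar with a dark cap, 41 mm diameter, 105 mm tall, standing at the front left. Origin: centre of its underside.
Mind the look-alikes: they are no part of the job. Leave any green or yellow look-alike of the pusher alone.

How it is judged (in metres and radians):
On the way, in this order (a step that is already met when the one before it is completed fails the run):
1. the ejector plate is on the spindle, flat on the bowl floor (z of ejector in the frame of cutter between 0.072 and 0.08 m and horizontal distance between ejector and cutter below 0.006 m and angle between ejector's own z axis and vertical below 0.05 rad), for 0.2 s.
2. the grating disc is on the spindle, resting on the ejector's hub (all of step 1 and z of grater_disc in the frame of cutter between 0.104 and 0.112 m and horizontal distance between grater_disc and cutter below 0.006 m and angle between grater_disc's own z axis and vertical below 0.05 rad), for 0.2 s.
3. the lid is seated level in the mouth of the bowl (all of step 2 and z of lid in the frame of cutter between 0.152 and 0.16 m and horizontal distance between lid and cutter below 0.007 m and angle between lid's own z axis and vertical below 0.05 rad), for 0.2 s.
4. the pusher is in the feed tube with its flange on the tube's rim (all of step 3 and x of pusher in the frame of lid between 0.044 and 0.056 m and y of pusher in the frame of lid between -0.006 and 0.006 m and z of pusher in the frame of lid between 0.011 and 0.02 m and angle between pusher's own z axis and vertical below 0.1 rad), for 0.2 s.
At the end, for the whole second after the job is handed in: Ejector on the bowl floor, grating disc on its hub (both within 6 mm of the spindle axis), lid on the bowl (7 mm), pusher in the feed tube (6 mm); heights within 4 mm, level within 0.05 rad (pusher 0.1); all at rest, slicing disc within 40 mm of its start (all of step 4 and linear speed of each of ejector, grater_disc, lid, pusher below 0.02 m/s and distance of slicer_disc from where it was at the start of the episode below 0.04 m); the robot touches nothing.
It fails at once if the slicing disc was moved by more than 40 mm (distance of slicer_disc from where it was at the start of the episode above 0.04 m).
It fails at once if a bystander (bottle, timer, dip cup or spice jar) was shifted by more than 40 mm or knocked over (distance of any of sauce_bottle, timer, dip_cup, shaker from where it was at the start of the episode above 0.04 m or angle between any of sauce_bottle, timer, dip_cup, shaker's own z axis and vertical above 0.6 rad).
It also fails if it takes over 115 s, if anything falls off the work surface, if the arm or the gripper's body presses on something with over 40 N, if the wrist force passes 120 N, or if a joint passes its speed limit or range.

## Robot

A 6-joint arm with a two-finger parallel gripper is mounted at the origin on a cart in front of the work surface, level with it; the furniture and walls round the work are solid. World frame = base frame: x ahead of the robot, y to its left, z up, the work surface at z = 0. Lengths are in mm, angles in rad, forces in N, time in s.
With the tool pointing down it reaches from about 300 to 950 mm from the base axis. Payload 3.1 kg.
Tool frame: the origin (TCP) lies at the very end of the fingers, on their centre line; the grasp point (between the pads) lies 19 mm behind it; z points along the fingers, y is the line along which they close (so a half turn about z gives the same grasp; the last joint's range is limited). The gripper opens to 85 mm and grips with 20 to 120 N. Pads are 22 mm wide; open, the fingers measure 114 mm over their backs; the gripper's body (76 mm by 85 mm) begins 54 mm behind the grasp point. The pads swing forward as they close: fully open they stand 13 mm farther back than shut.
Start: joints at [-1.173, 0.308, 1.634, -0, 1.2, -0.07], TCP at [281.803, -557.87, 231.272] pointing down, gripper open.
Joint ranges: [-3.06, 3.06], [-0.79, 1.96], [0.05, 2.63], [-1.19, 4.34], [0.05, 2.64], [-2.94, 2.94]. Speed limits (rad/s): [2.79, 2.79, 3.14, 3.14, 3.14, 3.14].

## Interface

Orientations are given as [roll, pitch, yaw] about the fixed x, y, z axes, in that order (R = Rz(yaw) Ry(pitch) Rx(roll)).
In Python, from station import bot gives the robot as it stands.
- The arm moves only by the tool drive_tool, never from a script. Its argument "increments" is a list of rows, each an object with "offset": the shift along the tool's x, y, z in units of 40 mm (1.0 is 40 mm), a list of three; "rotation": the turn, a rotation vector about the tool's x, y, z in degrees, a list of three; "hand": the opening, from 0 (shut) to 1 (fully open). A call has exactly 8 rows; each row shifts and turns the commanded pose from where the row before left it, along the tool's axes as they then stand; what a row does not reach is not made up. A row lasts 1/12 s, in which the tool goes at most 41.7 mm and 7.16 degrees, less where a joint would pass 70% of its speed; a pose out of reach is approached as far as the arm can. A call is refused whole if a number of a shift passes 1 or a number of a turn 7.16, either way. A call with a gripper value outside its range is refused whole. The fingers move at their own pace and stop on an object; "squeeze" is the grip in N (left out, the last holds). Time passes only in rows, so rows that do not move let the fingers close, or fill a call up. It gives the time, the measured TCP pose, the force, the opening and the grip force at its end, in the units of the state.
- bot.read_state(): the state, without advancing time (a new reading comes with each control period).
- bot.capture(name): name is "side" or "top"; returns a dict with "color" (420x560x3 uint8, blue, green, red), "mtx" (3x3 intrinsics, pixels), "R" (3x3) and "t" (3): a world point X has camera coordinates R X + t. Camera axes: x right, y down, z forward; pixel columns grow to the right and rows downward; lengths in mm; the calibration is good to about 2 mm. A picture is of the moment at which its call begins. There is no depth.
- bot.close_job(): hands the job in; it is judged then, once.
Trained networks look in the newest picture that a camera, given by its name, has taken for a name from the list of things; names that differ only in an ending like _2 or _b are one class to them, and where a whole thing is asked for, a point or a joint stands for the part that bears it (a point fixed in the world has none). Each returns a list of dicts, best first, with "score" (0 to 1); they miss things now and then, are a little off and sometimes report something else, mostly with a low value. They report only what shows in the picture. A call takes as long as a camera call. They do not tell look-alikes from the thing itself.
- bot.cut_out(name, camera): "mask" (420x560 bool, what is visible of it) and "extent" ([left, top, right, bottom] in pixels, round what is visible of it).
The state is a dict: "time": time; "joint_pos": joint angles; "qd": joint speeds; "tau": joint torques, N m; "tool_pos": TCP position; "eef_rot": TCP orientation; "force": force on the tool from outside, world axes, zero at the start; "wrist_torque": the same for the moment, N m; "opening": finger opening in mm; "gripper_force": force on a finger pad.
Only numpy, scipy, OpenCV 4.12 (cv2) and the standard library are available. Lean on these libraries where they do the work, as an engineer would, in place of code of your own. Each camera call takes 0.05 s, during which the arm holds its last target. There are 200 camera calls.

## Working session

There is one attempt and no reset: what is moved stays moved. The work goes in short steps, Python scripts to look and compute and a tool call to move; the robot and the scene stay as the last step left them, time stands still between calls to the robot, and variables do not carry over. Pictures are saved under pics/ and viewed, at most 14 in all, crops included, and the job is handed in when it is done.

Besides the shell and the picture viewer there is one more tool, called after "Emit:" by a JSON object that holds its "api" and its "payload". drive_tool: Moves the arm, as the interface text tells. Its arguments: {"type":"object","properties":{"increments":{"type":"array"},"squeeze":{"type":"number"}},"required":["increments"]}

```bash
mkdir -p pics; ls; cat > h.py <<'E'
import numpy as np, cv2
from station import bot
def ray(c,u,v):
    d=c["R"].T@np.linalg.solve(c["mtx"],[u,v,1.]); o=-c["R"].T@c["t"]; return o,d
def at(c,u,v,z):
    o,d=ray(c,u,v); return o+d*(z-o[2])/d[2]
def px(c,X):
    p=c["mtx"]@(c["R"]@np.asarray(X,float)+c["t"]); return p[:2]/p[2]
E
python3 - <<'E'
from h import *
s=bot.read_state(); print(s)
for n in("top","side"):
    c=bot.capture(n); cv2.imwrite(f"pics/{n}0.png",c["color"]); np.savez(n+"0.npz",**{k:c[k] for k in("mtx","R","t","color")})
    print(n,-c["R"].T@c["t"], c["R"].round(2).tolist(), c["mtx"].tolist())
    for k in "cutter ejector grater_disc slicer_disc lid pusher sauce_bottle timer dip_cup shaker".split():
        print(k,[(round(float(r["score"]),2),np.round(r["extent"]).tolist()) for r in bot.cut_out(k,n)][:4])
E
```

```text
pics
{'time': 0.0, 'joint_pos': array([-1.17271933e+00,  3.09011321e-01,  1.63520315e+00, -5.99760268e-06,
        1.19970871e+00, -6.97015070e-02]), 'qd': array([ 0.00056219, -0.00131843,  0.0004606 ,  0.00261246,  0.00040024,
       -0.00043548]), 'tau': array([ 6.69138954e-04, -4.15253198e+01, -2.76667124e+01, -2.21265163e-04,
        1.02157641e-02, -1.18806051e-05]), 'tool_pos': array([ 281.46470594, -557.10106139,  230.03524973]), 'eef_rot': array([-3.13926740e+00, -1.56738398e-04,  4.67780502e-01]), 'force': array([-0.09012223,  0.22914435, -0.00584292]), 'wrist_torque': array([-0.02805527,  0.00940494,  0.03580032]), 'gripper_force': 0.0, 'opening': 85.20658082885333}
top [ 391.99597267  -13.47569925 1356.81746241] [[-0.02, -1.0, -0.01], [-0.99, 0.02, -0.12], [0.12, 0.0, -0.99]] [[450.9846262957281, 0.0, 275.6394082890371], [0.0, 450.9846262957281, 207.81703279113822], [0.0, 0.0, 1.0]]
cutter [(0.82, [212.0, 82.0, 296.0, 205.0])]
ejector [(0.77, [326.0, 225.0, 371.0, 269.0])]
grater_disc [(0.77, [132.0, 189.0, 172.0, 230.0])]
slicer_disc [(0.82, [186.0, 223.0, 227.0, 265.0])]
[... 508 characters left out ...]
1521733], [0.0, 467.76912937461424, 204.45461684043173], [0.0, 0.0, 1.0]]
cutter [(0.69, [252.0, 138.0, 339.0, 215.0])]
ejector [(0.86, [297.0, 239.0, 337.0, 272.0])]
grater_disc [(0.61, [189.0, 171.0, 224.0, 191.0])]
slicer_disc [(0.74, [198.0, 196.0, 238.0, 221.0])]
lid [(0.67, [239.0, 202.0, 287.0, 243.0])]
pusher [(0.94, [379.0, 243.0, 401.0, 275.0]), (0.76, [338.0, 209.0, 354.0, 232.0]), (0.63, [370.0, 222.0, 391.0, 245.0])]
sauce_bottle [(0.58, [245.0, 132.0, 260.0, 175.0]), (0.47, [254.0, 137.0, 340.0, 210.0]), (0.46, [235.0, 202.0, 286.0, 244.0])]
timer [(0.7, [298.0, 241.0, 339.0, 273.0]), (0.66, [367.0, 198.0, 387.0, 221.0])]
dip_cup [(0.69, [351.0, 263.0, 378.0, 290.0])]
shaker []
```

```bash
python3 - <<'E'
import cv2
a=cv2.imread("pics/top0.png")[70:290,100:440]; cv2.imwrite("pics/t1.png",cv2.resize(a,(800,518),interpolation=cv2.INTER_CUBIC))
a=cv2.imread("pics/side0.png")[115:305,170:420]; cv2.imwrite("pics/s1.png",cv2.resize(a,(780,593),interpolation=cv2.INTER_CUBIC))
E
```

```text
(no output)
```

View pics/t1.png

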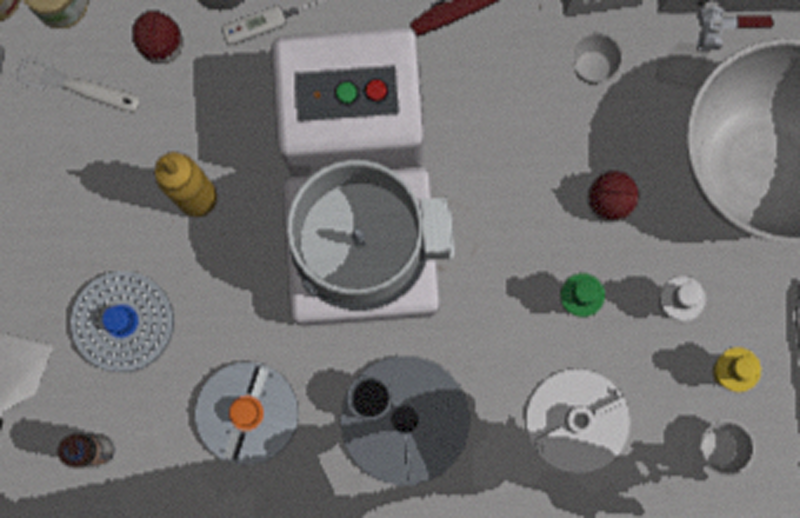

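View pics/s1.png

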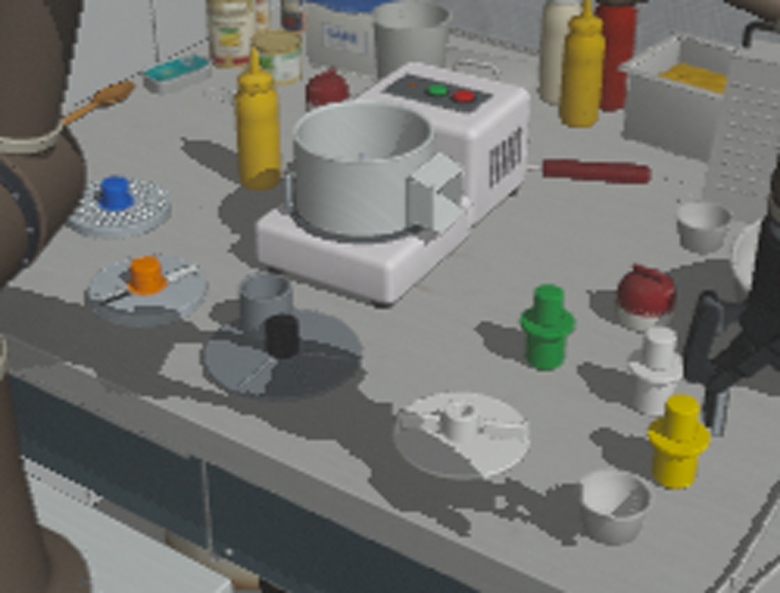

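The top crop shows the cutter bowl at (356,235), spindle tip at (358,237), grating disc (blue) at (120,320), slicer (orange) at (246,412), lid boss at (405,418) with its tube at (370,397), and ejector hub at (581,420). There are three pusher candidates: green (583,294), white (684,297) and yellow (739,369). The white one at full-image (391,197) matches the description. It was already confirmed in the enlarged side crop, where it stands white at (655,370). Next I fit the silhouettes in both views.

```bash
cat >> h.py <<'E'
from scipy.optimize import minimize
A=np.linspace(0,2*np.pi,48,endpoint=False)
MODEL={"ejector":[(0,0,66,0,5),(0,0,17,0,32)],"grater_disc":[(0,0,65,0,14),(0,0,17,0,42)],"slicer_disc":[(0,0,65,0,14),(0,0,17,0,42)],
"lid":[(0,0,67.5,0,6),(0,0,82,6,11),(0,0,17,0,47),(50,0,28,11,61)],"pusher":[(0,0,20,0,46),(0,0,28,46,52),(0,0,15,52,86)],
"sauce_bottle":[(0,0,27,0,130),(0,0,8,130,183)],"timer":[(0,0,32,0,62)],"dip_cup":[(0,0,33,0,40)],"shaker":[(0,0,20,0,105)]}
S=4
def render(c,name,x,y,yaw=0,z=0):
    m=np.zeros((420*S,560*S),np.uint8); co,si=np.cos(yaw),np.sin(yaw)
    for ox,oy,r,z0,z1 in MODEL[name]:
        cx,cy=x+ox*co-oy*si,y+ox*si+oy*co
        P=np.array([px(c,(cx+r*np.cos(a),cy+r*np.sin(a),z+h)) for h in(z0,z1) for a in A])
        h=cv2.convexHull((((P+.5)*S-.5)*16).astype(np.int32)); cv2.fillConvexPoly(m,h,1,shift=4)
    return cv2.resize(m.astype(np.float32),(560,420),interpolation=cv2.INTER_AREA)
def fit(views,name,x0,z=0,yaw=False):
    def f(p):
        t=0
        for c,m in views:
            r=render(c,name,p[0],p[1],p[2]/20 if yaw else 0,z); t+=np.abs(r-m).sum()/m.sum()
        return t
    r=minimize(f,x0,method="Nelder-Mead",options=dict(initial_simplex=[x0]+[np.array(x0)+np.eye(len(x0))[i]*12 for i in range(len(x0))],xatol=.1,fatol=1e-4))
    return r.x,r.fun
E
cat > a.py <<'E'
from h import *
C={}
for n in("top","side"): C[n]=bot.capture(n)
for k in "ejector grater_disc slicer_disc lid pusher sauce_bottle timer dip_cup shaker".split():
    V={}
    for n in C:
        for r in bot.cut_out(k,n):
            m=r["mask"].astype(np.float32); e=r["extent"]; u,v=(e[0]+e[2])/2,(e[1]+e[3])/2
            if k=="pusher":
                hsv=C[n]["color"][r["mask"]].astype(float); sat=(hsv.max(1)-hsv.min(1)).mean()
                if sat>40: continue
            V[n]=(C[n],m,(u,v)); break
    res=[]
    for ns in [[n] for n in V]+([list(V)] if len(V)==2 else []):
        n=ns[0]; h=20 if k not in("pusher","sauce_bottle","shaker") else 50
        x0=list(at(C[n],*V[n][2],h)[:2]); yw=k=="lid"
        if yw:x0+=[20*1.05]
        x,f=fit([V[q][:2] for q in ns],k,x0,0,yw); res.append((ns,x.round(1).tolist(),round(f,2)))
    print(k,*res)
# cutter rim: edge strength along projected circle
def edge(c,x,y,r,z):
    g=cv2.GaussianBlur(cv2.cvtColor(c["color"],cv2.COLOR_BGR2GRAY).astype(np.float32),(0,0),1)
    s=0
    for a in np.linspace(0,2*np.pi,90):
        p=[px(c,(x+q*np.cos(a),y+q*np.sin(a),z)) for q in(r-5,r+5)]
        i=[cv2.getRectSubPix(g,(1,1),tuple(map(float,w)))[0,0] for w in p]; s+=abs(i[1]-i[0])
    return s
g0=at(C["top"],252.1,170.7,132); print("tip",g0, "side ray of tip")
for n in C:
    c=C[n]
    f=lambda p:-sum(edge(c,p[0],p[1],R,162) for R in(78,72))
    b=min(((f((g0[0]+i,g0[1]+j)),g0[0]+i,g0[1]+j) for i in range(-12,13,2) for j in range(-12,13,2)))
    print("rim",n,b)
    print("tip px",px(c,(g0[0],g0[1],132)))
E
python3 a.py
```

```text
ejector (['side'], [428.1, -215.9], np.float64(0.09))
grater_disc (['top'], [564.3, 364.5], np.float64(0.03)) (['side'], [569.5, 364.0], np.float64(0.23)) (['top', 'side'], [564.5, 364.5], np.float64(0.26))
slicer_disc (['top'], [444.1, 205.4], np.float64(0.03)) (['side'], [446.5, 206.1], np.float64(0.14)) (['top', 'side'], [444.5, 205.5], np.float64(0.18))
lid (['top'], [430.7, 4.9, 19.6], np.float64(0.03)) (['side'], [431.9, 5.0, 19.6], np.float64(0.08)) (['top', 'side'], [431.0, 5.2, 19.2], np.float64(0.12))
pusher (['top'], [574.4, -343.7], np.float64(0.05)) (['side'], [577.9, -343.6], np.float64(0.23)) (['top', 'side'], [574.6, -344.3], np.float64(0.29))
sauce_bottle (['top'], [724.5, 270.1], np.float64(0.09)) (['side'], [729.6, 271.9], np.float64(0.11)) (['top', 'side'], [725.1, 269.4], np.float64(0.22))
timer (['top'], [704.4, -260.2], np.float64(0.32))
dip_cup (['top'], [390.2, -393.8], np.float64(0.21)) (['side'], [398.9, -390.9], np.float64(0.23)) (['top', 'side'], [390.3, -393.4], np.float64(0.46))
shaker (['top'], [737.2, 279.2], np.float64(0.39))
tip [640.89159226  53.30925289 132.        ] side ray of tip
rim top (np.float32(-7927.6436), np.float64(628.8915922581041), np.float64(45.30925288764249))
tip px [252.1 170.7]
rim side (np.float32(-4173.5977), np.float64(646.8915922581041), np.float64(55.30925288764249))
tip px [284.88711703 164.78610785]
```

```bash
python3 - <<'E'
from h import *
C={n:dict(np.load(n+"0.npz")) for n in("top","side")}
tiles=[]
def tile(c,u,v,w,h,f,draw):
    T=np.array([[f,0,-f*(u-w/2)],[0,f,-f*(v-h/2)]],float); im=cv2.warpAffine(c["color"],T,(int(w*f),int(h*f)),flags=cv2.INTER_CUBIC)
    for X,R,z,col in draw:
        P=np.array([px(c,(X[0]+R*np.cos(a),X[1]+R*np.sin(a),z)) for a in A]); P=(P-[u-w/2,v-h/2])*f
        cv2.polylines(im,[P.astype(int)],True,col,1)
    return im
d=lambda X:[(X,72,162,(0,255,0)),(X,78,162,(0,255,0)),(X,2.5,132,(0,0,255)),(X,7,118,(0,255,255)),(X,7,76,(255,0,255))]
a=tile(C["top"],252,168,66,66,6,d((630,47))); b=tile(C["side"],285,170,66,66,6,d((640,53)))
e=lambda X:[(X,66,5,(0,255,0)),(X,17,32,(0,0,255)),(X,10,32,(0,0,255))]
c1=tile(C["top"],347,248,66,33,6,e((428,-216)));d1=tile(C["side"],317,256,66,33,6,e((428,-216)))
cv2.imwrite("pics/z1.png",np.vstack([np.hstack([a,b]),np.hstack([c1,d1])]))
E
```

```text
(no output)
```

View pics/z1.png

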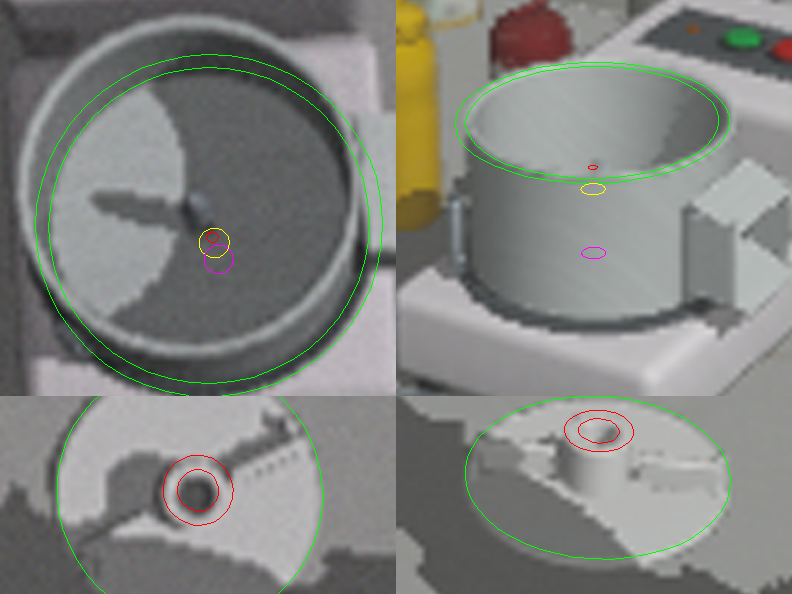

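The top rim's tile centre is about (190,185), which puts the cutter at roughly (647.5,55.5). The side view agrees, and my first guess for the spindle tip was wrong. Now I refine it and get the ejector's yaw.

```bash
python3 - <<'E'
from h import *
C={n:bot.capture(n) for n in("top","side")}
G={n:cv2.GaussianBlur(cv2.cvtColor(C[n]["color"],cv2.COLOR_BGR2GRAY).astype(np.float32),(0,0),.8) for n in C}
t=np.linspace(0,2*np.pi,180)
def prof(n,x,y,r):
    P=np.array([px(C[n],(x+r*np.cos(a),y+r*np.sin(a),162)) for a in t]).astype(np.float32)
    return cv2.remap(G[n],P[:,:1].copy(),P[:,1:].copy(),cv2.INTER_LINEAR).ravel()
for n in C:   # bright rim ring: mean inside 72..78 minus outside/inside neighbours
    f=lambda p:-(2*np.median(prof(n,p[0],p[1],75))-np.median(prof(n,p[0],p[1],66))-np.median(prof(n,p[0],p[1],84)))
    g=lambda p:-(2*prof(n,*p,75).mean()-prof(n,*p,67).mean()-prof(n,*p,83).mean())
    for q in(f,g):
        b=min((q((647.5+i,55.5+j)),i,j) for i in np.arange(-9,9.1,1.5) for j in np.arange(-9,9.1,1.5)); 
        r=minimize(q,(647.5+b[1],55.5+b[2]),method="Nelder-Mead"); print(n,r.x.round(1),r.fun)
for k in range(3):
    r=bot.cut_out("ejector","top")
    print([(x["score"],x["extent"]) for x in r])
    if r:
        m=r[0]["mask"]; print(fit([(C["top"],m.astype(np.float32))],"ejector",[428,-216])); break
    C["top"]=bot.capture("top")
# paddle yaw: sample brightness line contrast? print for hub
for n in C: print(n,px(C[n],(428,-216,32)))
# timer/shaker/dip
print("shaker base", at(C["top"],122+12,260,50), [ (x["score"],x["extent"]) for x in bot.cut_out("timer","top")])
im=np.hstack([cv2.resize(C["top"]["color"][218:278,317:377],(480,480),interpolation=cv2.INTER_CUBIC)]); cv2.imwrite("pics/ej.png",im)
E
```

```text
top [648.6  54.1] -98.07168579101562
top [648.7  54.4] -83.27497100830078
side [649.1  49.7] -14.679473876953125
side [650.5  50.7] -20.108627319335938
[(0.85, [322.7, 225.2, 370.0, 271.0]), (0.68, [397.4, 249.0, 421.3, 270.9])]
(array([ 426.08202265, -213.98944408]), np.float64(0.04099716618657112))
top [347.03813956 247.21074094]
side [317.83069128 245.3107277 ]
shaker base [402.69696276 401.77783026  50.        ] [(0.93, [352.1, 145.1, 372.6, 161.5])]
```

View pics/ej.png

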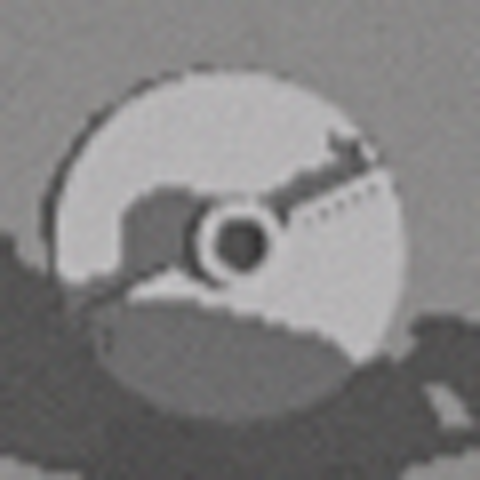

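Emit:
{"api": "drive_tool", "payload": {"increments": [{"offset":[0.445,-0.375,0],"rotation":[0,0,0],"hand":1},{"offset":[0.445,-0.375,0],"rotation":[0,0,0],"hand":1},{"offset":[0.445,-0.375,0],"rotation":[0,0,0],"hand":1},{"offset":[0.445,-0.375,0],"rotation":[0,0,0],"hand":1},{"offset":[0.445,-0.375,0],"rotation":[0,0,0],"hand":1},{"offset":[0.445,-0.375,0],"rotation":[0,0,0],"hand":1},{"offset":[0.445,-0.375,0],"rotation":[0,0,0],"hand":1},{"offset":[0.445,-0.375,0],"rotation":[0,0,0],"hand":1}]}}

```text
time: 2.97
tool_pos: [355.1, -385.5, 231.4]
eef_rot: [3.141, -0.0, 0.468]
force: [0.7, 0.2, 0.5]
opening: 85.4
gripper_force: 0.0
```

Emit:
{"api": "drive_tool", "payload": {"increments": [{"offset":[0.445,-0.375,0],"rotation":[0,0,0],"hand":1},{"offset":[0.445,-0.375,0],"rotation":[0,0,0],"hand":1},{"offset":[0.445,-0.375,0],"rotation":[0,0,0],"hand":1},{"offset":[0.445,-0.375,0],"rotation":[0,0,0],"hand":1},{"offset":[0.445,-0.375,0],"rotation":[0,0,0],"hand":1},{"offset":[0.445,-0.375,0],"rotation":[0,0,0],"hand":1},{"offset":[0.445,-0.375,0],"rotation":[0,0,0],"hand":1},{"offset":[0.445,-0.375,0],"rotation":[0,0,0],"hand":1}]}}

```text
time: 3.63
tool_pos: [428.2, -214.2, 231.5]
eef_rot: [3.141, -0.0, 0.468]
force: [-0.1, 0.1, -0.1]
opening: 85.8
gripper_force: 0.0
```

Emit:
{"api": "drive_tool", "payload": {"increments": [{"offset":[0,0,0.26],"rotation":[0,0,-7],"hand":1},{"offset":[0,0,0.26],"rotation":[0,0,-7],"hand":1},{"offset":[0,0,0.26],"rotation":[0,0,-7],"hand":1},{"offset":[0,0,0.26],"rotation":[0,0,-7],"hand":1},{"offset":[0,0,0.26],"rotation":[0,0,-7],"hand":1},{"offset":[0,0,0.26],"rotation":[0,0,-7],"hand":1},{"offset":[0,0,0.26],"rotation":[0,0,-7],"hand":1},{"offset":[0,0,0.26],"rotation":[0,0,-7],"hand":1}]}}

```text
time: 4.3
tool_pos: [427.9, -215.3, 147.8]
eef_rot: [3.141, 0.0, 1.451]
force: [0.7, -0.5, 0.3]
opening: 85.4
gripper_force: 0.0
```

Emit:
{"api": "drive_tool", "payload": {"increments": [{"offset":[0,0,0.26],"rotation":[0,0,-7],"hand":1},{"offset":[0,0,0.26],"rotation":[0,0,-7],"hand":1},{"offset":[0,0,0.26],"rotation":[0,0,-7],"hand":1},{"offset":[0,0,0.26],"rotation":[0,0,-7],"hand":1},{"offset":[0,0,0.26],"rotation":[0,0,-4],"hand":1},{"offset":[0,0,0.26],"rotation":[0,0,0],"hand":1},{"offset":[0,0,0],"rotation":[0,0,0],"hand":1},{"offset":[0,0,0],"rotation":[0,0,0],"hand":1}]}}

```text
time: 4.97
tool_pos: [427.3, -215.0, 85.2]
eef_rot: [-3.141, -0.001, 2.002]
force: [-0.1, -0.4, 0.2]
opening: 85.1
gripper_force: 0.0
```

```bash
cat >> h.py <<'E'
def go(x,y,z,yawdeg=None):
    """remaining move in tool axes, 40 mm units, and turn in degrees (move first, then turn)"""
    from scipy.spatial.transform import Rotation as Ro
    s=bot.read_state(); R=Ro.from_euler("xyz",s["eef_rot"]); d=R.inv().apply(np.array([x,y,z])-s["tool_pos"])/40
    out=np.round(d,3).tolist(); yw=np.degrees(s["eef_rot"][2])
    if yawdeg is not None:
        T=Ro.from_euler("xyz",[180,0,yawdeg],degrees=True); print("turn",np.degrees((R.inv()*T).as_rotvec()).round(1))
    print("t",round(float(s["time"]),1),"tcp",s["tool_pos"].round(1),"rpy",np.degrees(s["eef_rot"]).round(1),"open",round(s["opening"],1),"gf",round(s["gripper_force"],1),"F",s["force"].round(1),"q",s["joint_pos"].round(2),"d",out)
E
python3 -c "
from h import *
go(427.2,-214.5,8,115.1)"
```

```text
turn [-0.  -0.1 -0.4]
t 5.0 tcp [ 427.3 -215.    85.2] rpy [-1.800e+02 -1.000e-01  1.147e+02] open 85.1 gf 0.0 F [-0.1 -0.4  0.2] q [-0.56  0.23  2.07 -0.    0.84 -0.99] d [0.009, 0.003, 1.929]
```

Emit:
{"api": "drive_tool", "payload": {"increments": [{"offset":[0,0,0.24],"rotation":[0,0,0],"hand":1},{"offset":[0,0,0.24],"rotation":[0,0,0],"hand":1},{"offset":[0,0,0.24],"rotation":[0,0,0],"hand":1},{"offset":[0,0,0.24],"rotation":[0,0,0],"hand":1},{"offset":[0,0,0.24],"rotation":[0,0,0],"hand":1},{"offset":[0,0,0.24],"rotation":[0,0,0],"hand":1},{"offset":[0,0,0.24],"rotation":[0,0,0],"hand":1},{"offset":[0,0,0.24],"rotation":[0,0,0],"hand":1}]}}

```text
time: 5.63
tool_pos: [427.6, -215.1, 7.7]
eef_rot: [-3.141, -0.0, 2.004]
force: [-1.5, -0.9, 0.1]
opening: 85.7
gripper_force: 0.0
```

Emit:
{"api": "drive_tool", "payload": {"increments": [{"offset":[0,0,0],"rotation":[0,0,0],"hand":0.6},{"offset":[0,0,0],"rotation":[0,0,0],"hand":0.5},{"offset":[0,0,0],"rotation":[0,0,0],"hand":0.4},{"offset":[0,0,0],"rotation":[0,0,0],"hand":0.3},{"offset":[0,0,0],"rotation":[0,0,0],"hand":0},{"offset":[0,0,0],"rotation":[0,0,0],"hand":0},{"offset":[0,0,0],"rotation":[0,0,0],"hand":0},{"offset":[0,0,0],"rotation":[0,0,0],"hand":0}], "squeeze": 50}}

```text
time: 6.3
tool_pos: [428.6, -215.8, 9.7]
eef_rot: [3.141, 0.002, 2.004]
force: [-0.8, -1.0, 4.3]
opening: 32.8
gripper_force: 51.2
```

```bash
python3 -c "
from h import *
go(649.5,54,250,115.1)"
```

```text
turn [ 0.1  0.1 -0.3]
t 6.3 tcp [ 428.6 -215.8    9.7] rpy [1.799e+02 1.000e-01 1.148e+02] open 32.8 gf 51.2 F [-0.8 -1.   4.3] q [-0.56  0.38  2.09 -0.    0.67 -0.99] d [3.796, 7.848, -6.007]
```

Emit:
{"api": "drive_tool", "payload": {"increments": [{"offset":[0,0,-0.3],"rotation":[0,0,0],"hand":0},{"offset":[0,0,-0.6],"rotation":[0,0,0],"hand":0},{"offset":[0,0,-0.7],"rotation":[0,0,0],"hand":0},{"offset":[0,0,-0.7],"rotation":[0,0,0],"hand":0},{"offset":[0,0,-0.7],"rotation":[0,0,0],"hand":0},{"offset":[0,0,-0.7],"rotation":[0,0,0],"hand":0},{"offset":[0,0,-0.7],"rotation":[0,0,0],"hand":0},{"offset":[0,0,-0.6],"rotation":[0,0,0],"hand":0}]}}

```text
time: 6.97
tool_pos: [427.5, -214.9, 210.2]
eef_rot: [3.141, 0.0, 2.004]
force: [0.7, -0.5, -1.5]
opening: 33.1
gripper_force: 50.5
```

Emit:
{"api": "drive_tool", "payload": {"increments": [{"offset":[0.24,0.49,0],"rotation":[0,0,0],"hand":0},{"offset":[0.24,0.49,0],"rotation":[0,0,0],"hand":0},{"offset":[0.24,0.49,0],"rotation":[0,0,0],"hand":0},{"offset":[0.24,0.49,0],"rotation":[0,0,0],"hand":0},{"offset":[0.24,0.49,0],"rotation":[0,0,0],"hand":0},{"offset":[0.24,0.49,0],"rotation":[0,0,0],"hand":0},{"offset":[0.24,0.49,0],"rotation":[0,0,0],"hand":0},{"offset":[0.24,0.49,0],"rotation":[0,0,0],"hand":0}]}}

```text
time: 7.63
tool_pos: [537.6, -78.6, 208.0]
eef_rot: [-3.14, -0.001, 2.004]
force: [0.1, -1.0, -0.8]
opening: 33.2
gripper_force: 50.6
```

Emit:
{"api": "drive_tool", "payload": {"increments": [{"offset":[0.24,0.49,0],"rotation":[0,0,0],"hand":0},{"offset":[0.24,0.49,0],"rotation":[0,0,0],"hand":0},{"offset":[0.24,0.49,0],"rotation":[0,0,0],"hand":0},{"offset":[0.24,0.49,0],"rotation":[0,0,0],"hand":0},{"offset":[0.24,0.49,0],"rotation":[0,0,0],"hand":0},{"offset":[0.24,0.49,0],"rotation":[0,0,0],"hand":0},{"offset":[0.2,0.49,0],"rotation":[0,0,0],"hand":0},{"offset":[0,0,0],"rotation":[0,0,0],"hand":0}]}}

```text
time: 8.3
tool_pos: [636.5, 40.4, 208.0]
eef_rot: [3.14, -0.001, 2.006]
force: [0.2, -1.1, -0.3]
opening: 32.8
gripper_force: 50.6
```

```bash
python3 - <<'E'
from h import *
go(649.5,54,209,115.1)
s=bot.read_state(); z=s["tool_pos"][2]-9
for n in("top","side"):
    c=bot.capture(n); r=bot.cut_out("ejector",n)
    cv2.imwrite(f"pics/e_{n}.png",c["color"])
    for q in r[:2]:
        print(n,q["score"],q["extent"]); print(fit([(c,q["mask"].astype(np.float32))],"ejector",[645,45],z=z))
a=cv2.imread("pics/e_top.png")[110:230,200:330]; b=cv2.imread("pics/e_side.png")[90:220,225:355]
cv2.imwrite("pics/e.png",np.hstack([cv2.resize(a,(400,400)),cv2.resize(b,(400,400))]))
E
```

```text
turn [ 0.1 -0.1 -0.2]
t 8.3 tcp [636.5  40.4 208. ] rpy [ 1.799e+02 -1.000e-01  1.149e+02] open 32.8 gf 50.6 F [ 0.2 -1.1 -0.3] q [-0.01  0.35  1.62  0.    1.16 -0.44] d [0.171, 0.437, -0.024]
top 0.86 [228.2, 155.0, 284.4, 181.7]
(array([637.98779297,  43.1887207 ]), np.float64(2.932636260986328))
side 0.82 [269.1, 140.1, 306.2, 160.4]
(array([631.96538258,  38.21142769]), np.float64(0.2895161211490631))
```

View pics/e.png

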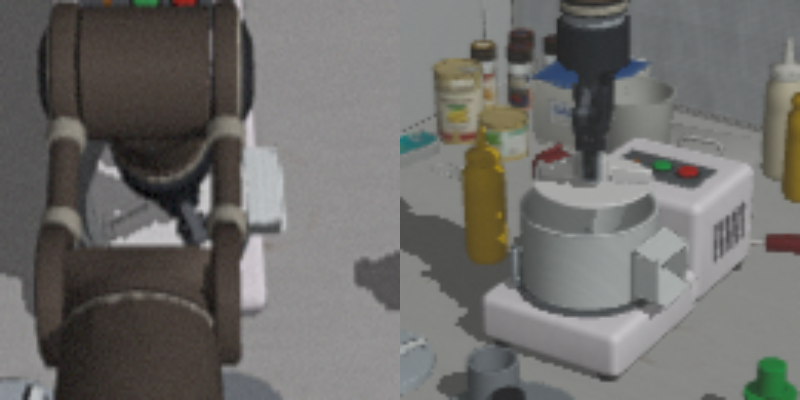

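Emit:
{"api": "drive_tool", "payload": {"increments": [{"offset":[0.08,0.2,0],"rotation":[0,0,0],"hand":0},{"offset":[0.08,0.2,0],"rotation":[0,0,0],"hand":0},{"offset":[0,0,0],"rotation":[0,0,0],"hand":0},{"offset":[0,0,0],"rotation":[0,0,0],"hand":0},{"offset":[0,0,0],"rotation":[0,0,0],"hand":0},{"offset":[0,0,0],"rotation":[0,0,0],"hand":0},{"offset":[0,0,0],"rotation":[0,0,0],"hand":0},{"offset":[0,0,0],"rotation":[0,0,0],"hand":0}]}}

```text
time: 9.17
tool_pos: [646.6, 49.7, 208.9]
eef_rot: [-3.141, -0.0, 2.004]
force: [-0.3, -0.1, -2.0]
opening: 32.9
gripper_force: 50.6
```

```bash
python3 - <<'E'
from h import *
go(649.5,54,145,115.1)
c=bot.capture("side"); z=bot.read_state()["tool_pos"][2]-9
for n in range(2):
    r=bot.cut_out("ejector","side")
    if r: print(r[0]["score"],fit([(c,r[0]["mask"].astype(np.float32))],"ejector",[648,52],z=z))
    c=bot.capture("side")
im=cv2.resize(c["color"][110:205,235:365],(780,570),interpolation=cv2.INTER_CUBIC)
for (X,R,h,col) in [((649.5,54),78,162,(0,255,0)),((649.5,54),66,z,(0,0,255)),((649.5,54),66,z+5,(0,0,255)),((647,55.5),78,162,(255,0,0))]:
    P=np.array([px(c,(X[0]+R*np.cos(a),X[1]+R*np.sin(a),h)) for a in A]); cv2.polylines(im,[((P-[235,110]+.5)*6).astype(int)],True,col,1)
cv2.imwrite("pics/e2.png",im)
E
```

```text
turn [-0.  -0.  -0.3]
t 9.2 tcp [646.6  49.7 208.9] rpy [-180.    -0.   114.8] open 32.9 gf 50.6 F [-0.3 -0.1 -2. ] q [ 0.01  0.37  1.59 -0.    1.17 -0.42] d [0.067, 0.11, 1.597]
0.88 (array([647.14865112,  52.50482178]), np.float64(0.3361872136592865))
0.69 (array([647.19303703,  49.40984726]), np.float64(0.2280000001192093))
```

View pics/e2.png

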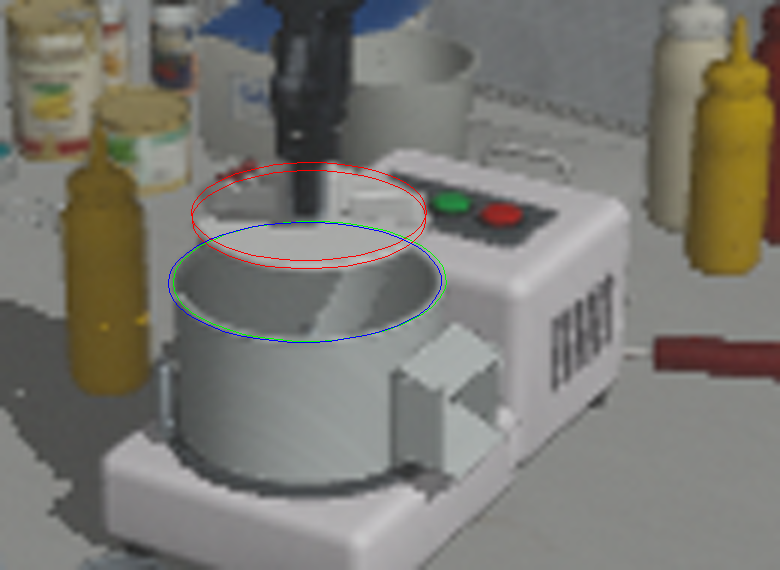

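Emit:
{"api": "drive_tool", "payload": {"increments": [{"offset":[0.05,0.1,0],"rotation":[0,0,0],"hand":0},{"offset":[0,0,0.3],"rotation":[0,0,0],"hand":0},{"offset":[0,0,0.3],"rotation":[0,0,0],"hand":0},{"offset":[0,0,0.3],"rotation":[0,0,0],"hand":0},{"offset":[0,0,0.3],"rotation":[0,0,0],"hand":0},{"offset":[0,0,0.3],"rotation":[0,0,0],"hand":0},{"offset":[0,0,0],"rotation":[0,0,0],"hand":0},{"offset":[0,0,0],"rotation":[0,0,0],"hand":0}]}}

```text
time: 10.08
tool_pos: [648.3, 53.3, 146.8]
eef_rot: [-3.138, -0.001, 2.004]
force: [-0.5, 0.4, -0.9]
opening: 32.9
gripper_force: 50.6
```

```bash
python3 -c "
from h import *
go(649.5,53.5,85,115.1)"
```

```text
turn [-0.2 -0.1 -0.3]
t 10.1 tcp [648.3  53.3 146.8] rpy [-1.798e+02 -1.000e-01  1.148e+02] open 32.9 gf 50.6 F [-0.5  0.4 -0.9] q [ 0.02  0.44  1.63 -0.    1.07 -0.42] d [-0.011, 0.034, 1.546]
```

Emit:
{"api": "drive_tool", "payload": {"increments": [{"offset":[0,0.03,0.1],"rotation":[0,0,0],"hand":0},{"offset":[0,0,0.1],"rotation":[0,0,0],"hand":0},{"offset":[0,0,0.1],"rotation":[0,0,0],"hand":0},{"offset":[0,0,0.1],"rotation":[0,0,0],"hand":0},{"offset":[0,0,0.1],"rotation":[0,0,0],"hand":0},{"offset":[0,0,0.1],"rotation":[0,0,0],"hand":0},{"offset":[0,0,0.1],"rotation":[0,0,0],"hand":0},{"offset":[0,0,0.1],"rotation":[0,0,0],"hand":0}]}}

```text
time: 10.75
tool_pos: [650.6, 53.9, 116.5]
eef_rot: [-3.142, -0.0, 2.004]
force: [0.3, 0.4, -0.7]
opening: 33.0
gripper_force: 50.6
```

Passing the spindle with no force (underside ≈107).

Emit:
{"api": "drive_tool", "payload": {"increments": [{"offset":[0,0,0.1],"rotation":[0,0,0],"hand":0},{"offset":[0,0,0.1],"rotation":[0,0,0],"hand":0},{"offset":[0,0,0.1],"rotation":[0,0,0],"hand":0},{"offset":[0,0,0.1],"rotation":[0,0,0],"hand":0},{"offset":[0,0,0.1],"rotation":[0,0,0],"hand":0},{"offset":[0,0,0.1],"rotation":[0,0,0],"hand":0},{"offset":[0,0,0.06],"rotation":[0,0,0],"hand":0},{"offset":[0,0,0],"rotation":[0,0,0],"hand":0}]}}

```text
time: 11.42
tool_pos: [650.0, 53.9, 89.6]
eef_rot: [-3.14, -0.001, 2.004]
force: [-0.1, 0.1, -1.5]
opening: 33.0
gripper_force: 50.6
```

```bash
python3 -c "
from h import *
go(649.5,53.5,85,115.1)"
```

```text
turn [-0.1 -0.  -0.3]
t 11.4 tcp [650.   53.9  89.6] rpy [-179.9   -0.   114.8] open 33.0 gf 50.6 F [-0.1  0.1 -1.5] q [ 0.02  0.51  1.66 -0.    0.97 -0.42] d [-0.003, -0.016, 0.114]
```

Emit:
{"api": "drive_tool", "payload": {"increments": [{"offset":[0,0,0.03],"rotation":[0,0,0],"hand":0},{"offset":[0,0,0.03],"rotation":[0,0,0],"hand":0},{"offset":[0,0,0.03],"rotation":[0,0,0],"hand":0},{"offset":[0,0,0.03],"rotation":[0,0,0],"hand":0},{"offset":[0,0,0.02],"rotation":[0,0,0],"hand":0},{"offset":[0,0,0],"rotation":[0,0,0],"hand":0},{"offset":[0,0,0],"rotation":[0,0,0],"hand":0},{"offset":[0,0,0],"rotation":[0,0,0],"hand":0}]}}

```text
time: 12.08
tool_pos: [650.9, 53.9, 85.7]
eef_rot: [3.141, 0.0, 2.004]
force: [-1.3, 0.3, 4.7]
opening: 33.0
gripper_force: 51.2
```

Contact with the floor. Releasing and lifting.

Emit:
{"api": "drive_tool", "payload": {"increments": [{"offset":[0,0,0],"rotation":[0,0,0],"hand":0.65},{"offset":[0,0,0],"rotation":[0,0,0],"hand":0.65},{"offset":[0,0,0],"rotation":[0,0,0],"hand":0.65},{"offset":[0,0,0],"rotation":[0,0,0],"hand":0.65},{"offset":[0,0,-0.1],"rotation":[0,0,0],"hand":0.65},{"offset":[0,0,-0.3],"rotation":[0,0,0],"hand":0.65},{"offset":[0,0,-0.5],"rotation":[0,0,0],"hand":0.65},{"offset":[0,0,-0.5],"rotation":[0,0,0],"hand":0.65}]}}

```text
time: 12.75
tool_pos: [650.2, 53.9, 141.5]
eef_rot: [-3.14, -0.001, 2.004]
force: [-0.1, 0.2, -0.7]
opening: 55.4
gripper_force: 0.0
```

Emit:
{"api": "drive_tool", "payload": {"increments": [{"offset":[0,0,-0.5],"rotation":[0,0,0],"hand":0.65},{"offset":[0,0,-0.5],"rotation":[0,0,0],"hand":0.65},{"offset":[0,0,-0.5],"rotation":[0,0,0],"hand":0.65},{"offset":[0,0,-0.5],"rotation":[0,0,0],"hand":0.65},{"offset":[0,0,0],"rotation":[0,0,0],"hand":1},{"offset":[0,0,0],"rotation":[0,0,0],"hand":1},{"offset":[0,0,0],"rotation":[0,0,0],"hand":1},{"offset":[0,0,0],"rotation":[0,0,0],"hand":1}]}}

```text
time: 13.42
tool_pos: [649.5, 53.8, 219.2]
eef_rot: [-3.139, -0.001, 2.004]
force: [0.8, 0.2, 0.1]
opening: 85.4
gripper_force: 0.0
```

```bash
python3 -c "
from h import *
go(565.5,364.3,210)"
```

```text
t 13.4 tcp [649.5  53.8 219.2] rpy [-1.798e+02 -1.000e-01  1.148e+02] open 85.4 gf 0.0 F [0.8 0.2 0.1] q [ 0.02  0.37  1.57  0.    1.2  -0.42] d [7.926, 1.35, 0.235]
```

Emit:
{"api": "drive_tool", "payload": {"increments": [{"offset":[0.5,0.085,0],"rotation":[0,0,0],"hand":1},{"offset":[0.5,0.085,0],"rotation":[0,0,0],"hand":1},{"offset":[0.5,0.085,0],"rotation":[0,0,0],"hand":1},{"offset":[0.5,0.085,0],"rotation":[0,0,0],"hand":1},{"offset":[0.5,0.085,0],"rotation":[0,0,0],"hand":1},{"offset":[0.5,0.085,0],"rotation":[0,0,0],"hand":1},{"offset":[0.5,0.085,0],"rotation":[0,0,0],"hand":1},{"offset":[0.5,0.085,0],"rotation":[0,0,0],"hand":1}]}}

```text
time: 14.08
tool_pos: [606.8, 211.1, 218.8]
eef_rot: [-3.138, -0.001, 2.004]
force: [0.4, 1.2, 0.7]
opening: 85.3
gripper_force: 0.0
```

Emit:
{"api": "drive_tool", "payload": {"increments": [{"offset":[0.5,0.085,0],"rotation":[0,0,0],"hand":1},{"offset":[0.5,0.085,0],"rotation":[0,0,0],"hand":1},{"offset":[0.5,0.085,0],"rotation":[0,0,0],"hand":1},{"offset":[0.5,0.085,0],"rotation":[0,0,0],"hand":1},{"offset":[0.5,0.085,0],"rotation":[0,0,0],"hand":1},{"offset":[0.5,0.085,0],"rotation":[0,0,0],"hand":1},{"offset":[0.5,0.085,0],"rotation":[0,0,0],"hand":1},{"offset":[0.4,0.07,0],"rotation":[0,0,0],"hand":1}]}}

```text
time: 14.75
tool_pos: [565.5, 364.2, 218.8]
eef_rot: [-3.138, -0.0, 2.004]
force: [-0.7, 0.6, 0.1]
opening: 85.8
gripper_force: 0.0
```

Emit:
{"api": "drive_tool", "payload": {"increments": [{"offset":[0,0,0.5],"rotation":[0,0,0],"hand":1},{"offset":[0,0,0.5],"rotation":[0,0,0],"hand":1},{"offset":[0,0,0.5],"rotation":[0,0,0],"hand":1},{"offset":[0,0,0.5],"rotation":[0,0,0],"hand":1},{"offset":[0,0,0.5],"rotation":[0,0,0],"hand":1},{"offset":[0,0,0.5],"rotation":[0,0,0],"hand":1},{"offset":[0,0,0.3],"rotation":[0,0,0],"hand":1},{"offset":[0,0,0],"rotation":[0,0,0],"hand":1}]}}

```text
time: 15.42
tool_pos: [563.8, 361.5, 84.0]
eef_rot: [-3.133, 0.001, 2.004]
force: [0.3, 0.1, 0.9]
opening: 85.6
gripper_force: 0.0
```

```bash
python3 - <<'E'
from h import *
go(565.5,364.3,19)
c=bot.capture("top"); d=bot.capture("side")
def mark(c,X,R,h,f,x0,y0,im,col):
    P=np.array([px(c,(X[0]+R*np.cos(a),X[1]+R*np.sin(a),h)) for a in A]); cv2.polylines(im,[((P-[x0,y0]+.5)*f).astype(int)],True,col,1)
a=cv2.resize(c["color"][130:200,217:287],(420,420),interpolation=cv2.INTER_CUBIC)
for R,h in((66,81),(17,108),(2.5,132)): mark(c,(650,53.7),R,h,6,217,130,a,(0,0,255))
b=cv2.resize(d["color"][140:210,175:235],(360,420),interpolation=cv2.INTER_CUBIC)
mark(d,(565.5,364.3),65,14,6,175,140,b,(0,255,0)); mark(d,(565.5,364.3),17,42,6,175,140,b,(0,0,255))
cv2.imwrite("pics/g.png",np.hstack([a,b]))
E
```

```text
t 15.4 tcp [563.8 361.5  84. ] rpy [-179.5    0.   114.8] open 85.6 gf 0.0 F [0.3 0.1 0.9] q [ 0.51  0.55  1.61 -0.    0.99  0.07] d [0.047, 0.083, 1.624]
```

View pics/g.png

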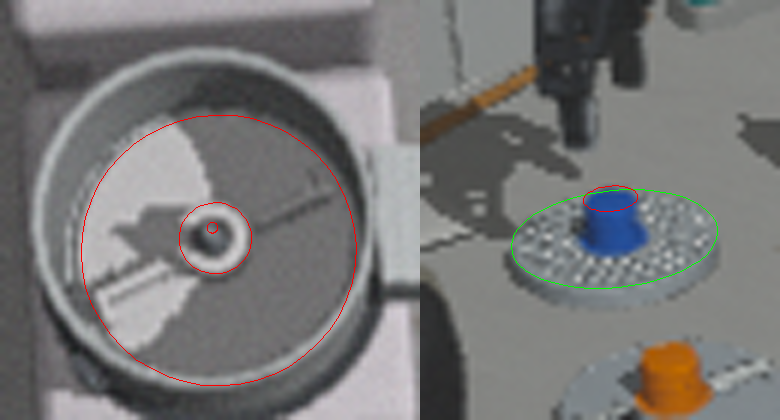

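Emit:
{"api": "drive_tool", "payload": {"increments": [{"offset":[0,0,0.2],"rotation":[0,0,0],"hand":1},{"offset":[0,0,0.2],"rotation":[0,0,0],"hand":1},{"offset":[0,0,0.2],"rotation":[0,0,0],"hand":1},{"offset":[0,0,0.2],"rotation":[0,0,0],"hand":1},{"offset":[0,0,0.2],"rotation":[0,0,0],"hand":1},{"offset":[0,0,0.2],"rotation":[0,0,0],"hand":1},{"offset":[0,0,0],"rotation":[0,0,0],"hand":1},{"offset":[0,0,0],"rotation":[0,0,0],"hand":1}]}}

```text
time: 16.18
tool_pos: [566.2, 362.9, 39.7]
eef_rot: [-3.14, 0.0, 2.004]
force: [0.2, 0.2, -0.4]
opening: 85.4
gripper_force: 0.0
```

```bash
python3 -c "
from h import *
go(565.5,364.3,19)"
```

```text
t 16.2 tcp [566.2 362.9  39.7] rpy [-179.9    0.   114.8] open 85.4 gf 0.0 F [ 0.2  0.2 -0.4] q [0.51 0.61 1.61 0.   0.91 0.07] d [0.039, 0.0, 0.518]
```

Emit:
{"api": "drive_tool", "payload": {"increments": [{"offset":[0.03,0,0.1],"rotation":[0,0,0],"hand":1},{"offset":[0,0,0.2],"rotation":[0,0,0],"hand":1},{"offset":[0,0,0.19],"rotation":[0,0,0],"hand":1},{"offset":[0,0,0],"rotation":[0,0,0],"hand":0.7},{"offset":[0,0,0],"rotation":[0,0,0],"hand":0.6},{"offset":[0,0,0],"rotation":[0,0,0],"hand":0.5},{"offset":[0,0,0],"rotation":[0,0,0],"hand":0.4},{"offset":[0,0,0],"rotation":[0,0,0],"hand":0}]}}

```text
time: 16.85
tool_pos: [566.5, 364.5, 22.0]
eef_rot: [3.142, -0.0, 2.004]
force: [1.6, -1.2, -1.3]
opening: 32.7
gripper_force: 49.8
```

Emit:
{"api": "drive_tool", "payload": {"increments": [{"offset":[0,0,0],"rotation":[0,0,0],"hand":0},{"offset":[0,0,0],"rotation":[0,0,0],"hand":0},{"offset":[0,0,0],"rotation":[0,0,0],"hand":0},{"offset":[0,0,0],"rotation":[0,0,0],"hand":0},{"offset":[0,0,0],"rotation":[0,0,0],"hand":0},{"offset":[0,0,0],"rotation":[0,0,0],"hand":0},{"offset":[0,0,0],"rotation":[0,0,0],"hand":0},{"offset":[0,0,0],"rotation":[0,0,0],"hand":0}]}}

```text
time: 17.52
tool_pos: [566.6, 364.5, 21.9]
eef_rot: [3.141, -0.0, 2.004]
force: [-1.6, -0.2, 5.1]
opening: 32.9
gripper_force: 50.4
```

```bash
python3 -c "
from h import *
go(650.3,54,220)"
```

```text
t 17.5 tcp [566.6 364.5  21.9] rpy [180.   -0.  114.8] open 32.9 gf 50.4 F [-1.6 -0.2  5.1] q [0.51 0.64 1.62 0.   0.89 0.07] d [-7.924, -1.355, -4.952]
```

Emit:
{"api": "drive_tool", "payload": {"increments": [{"offset":[0,0,-0.3],"rotation":[0,0,0],"hand":0},{"offset":[0,0,-0.6],"rotation":[0,0,0],"hand":0},{"offset":[0,0,-0.7],"rotation":[0,0,0],"hand":0},{"offset":[0,0,-0.7],"rotation":[0,0,0],"hand":0},{"offset":[0,0,-0.7],"rotation":[0,0,0],"hand":0},{"offset":[0,0,-0.7],"rotation":[0,0,0],"hand":0},{"offset":[0,0,-0.7],"rotation":[0,0,0],"hand":0},{"offset":[0,0,-0.6],"rotation":[0,0,0],"hand":0}]}}

```text
time: 18.18
tool_pos: [566.7, 364.5, 223.2]
eef_rot: [3.14, -0.0, 2.004]
force: [0.7, 0.6, -1.5]
opening: 32.8
gripper_force: 50.3
```

Emit:
{"api": "drive_tool", "payload": {"increments": [{"offset":[-0.3,-0.05,0],"rotation":[0,0,0],"hand":0},{"offset":[-0.5,-0.085,0],"rotation":[0,0,0],"hand":0},{"offset":[-0.5,-0.085,0],"rotation":[0,0,0],"hand":0},{"offset":[-0.5,-0.085,0],"rotation":[0,0,0],"hand":0},{"offset":[-0.5,-0.085,0],"rotation":[0,0,0],"hand":0},{"offset":[-0.5,-0.085,0],"rotation":[0,0,0],"hand":0},{"offset":[-0.5,-0.085,0],"rotation":[0,0,0],"hand":0},{"offset":[-0.5,-0.085,0],"rotation":[0,0,0],"hand":0}]}}

```text
time: 18.85
tool_pos: [605.9, 213.3, 218.7]
eef_rot: [-3.139, 0.0, 2.003]
force: [0.4, -0.5, -2.9]
opening: 32.5
gripper_force: 50.3
```

Emit:
{"api": "drive_tool", "payload": {"increments": [{"offset":[-0.5,-0.085,0],"rotation":[0,0,0],"hand":0},{"offset":[-0.5,-0.085,0],"rotation":[0,0,0],"hand":0},{"offset":[-0.5,-0.085,0],"rotation":[0,0,0],"hand":0},{"offset":[-0.5,-0.085,0],"rotation":[0,0,0],"hand":0},{"offset":[-0.5,-0.085,0],"rotation":[0,0,0],"hand":0},{"offset":[-0.5,-0.085,0],"rotation":[0,0,0],"hand":0},{"offset":[-0.5,-0.085,0],"rotation":[0,0,0],"hand":0},{"offset":[-0.4,-0.07,0],"rotation":[0,0,0],"hand":0}]}}

```text
time: 19.52
tool_pos: [647.2, 60.2, 218.8]
eef_rot: [-3.139, -0.0, 2.003]
force: [-0.7, 0.2, -1.9]
opening: 32.7
gripper_force: 50.3
```

Emit:
{"api": "drive_tool", "payload": {"increments": [{"offset":[-0.2,-0.04,0],"rotation":[0,0,0],"hand":0},{"offset":[0,0,0],"rotation":[0,0,0],"hand":0},{"offset":[0,0,0],"rotation":[0,0,0],"hand":0},{"offset":[0,0,0],"rotation":[0,0,0],"hand":0},{"offset":[0,0,0],"rotation":[0,0,0],"hand":0},{"offset":[0,0,0],"rotation":[0,0,0],"hand":0},{"offset":[0,0,0],"rotation":[0,0,0],"hand":0},{"offset":[0,0,0],"rotation":[0,0,0],"hand":0}]}}

```text
time: 20.18
tool_pos: [649.9, 55.5, 221.4]
eef_rot: [3.141, 0.0, 2.005]
force: [0.9, -0.0, -2.7]
opening: 32.3
gripper_force: 50.3
```

```bash
python3 - <<'E'
from h import *
go(650.3,54,170)
for i in range(2):
    c=bot.capture("side"); z=bot.read_state()["tool_pos"][2]-22
    r=bot.cut_out("grater_disc","side")
    if r: print(r[0]["score"],r[0]["extent"],fit([(c,r[0]["mask"].astype(np.float32))],"grater_disc",[650,54],z=z))
E
```

```text
t 20.2 tcp [649.9  55.5 221.4] rpy [180.    0.  114.9] open 32.3 gf 50.3 F [ 0.9 -0.  -2.7] q [ 0.02  0.37  1.57  0.    1.2  -0.42] d [-0.039, -0.007, 1.285]
0.9 [266.1, 137.6, 304.9, 151.7] (array([651.37062682,  55.37230495]), np.float64(0.1952562928199768))
0.71 [265.4, 133.7, 305.6, 152.9] (array([652.37860604,  54.08415703]), np.float64(0.19575044512748718))
```

Emit:
{"api": "drive_tool", "payload": {"increments": [{"offset":[-0.03,0,0.2],"rotation":[0,0,0],"hand":0},{"offset":[0,0,0.25],"rotation":[0,0,0],"hand":0},{"offset":[0,0,0.25],"rotation":[0,0,0],"hand":0},{"offset":[0,0,0.25],"rotation":[0,0,0],"hand":0},{"offset":[0,0,0.25],"rotation":[0,0,0],"hand":0},{"offset":[0,0,0.25],"rotation":[0,0,0],"hand":0},{"offset":[0,0,0],"rotation":[0,0,0],"hand":0},{"offset":[0,0,0],"rotation":[0,0,0],"hand":0}]}}

```text
time: 21.05
tool_pos: [649.6, 53.8, 161.7]
eef_rot: [-3.139, -0.001, 2.004]
force: [0.4, -0.1, -1.9]
opening: 32.5
gripper_force: 50.3
```

Emit:
{"api": "drive_tool", "payload": {"increments": [{"offset":[0,0,0.08],"rotation":[0,0,0],"hand":0},{"offset":[0,0,0.08],"rotation":[0,0,0],"hand":0},{"offset":[0,0,0.08],"rotation":[0,0,0],"hand":0},{"offset":[0,0,0.08],"rotation":[0,0,0],"hand":0},{"offset":[0,0,0.08],"rotation":[0,0,0],"hand":0},{"offset":[0,0,0],"rotation":[0,0,0],"hand":0},{"offset":[0,0,0],"rotation":[0,0,0],"hand":0},{"offset":[0,0,0],"rotation":[0,0,0],"hand":0}]}}

```text
time: 21.72
tool_pos: [650.6, 53.8, 147.4]
eef_rot: [3.141, 0.0, 2.004]
force: [0.1, -0.2, -2.4]
opening: 33.0
gripper_force: 50.3
```

```bash
python3 -c "
from h import *
go(650.3,54,130)"
```

```text
t 21.7 tcp [650.6  53.8 147.4] rpy [180.    0.  114.8] open 33.0 gf 50.3 F [ 0.1 -0.2 -2.4] q [ 0.02  0.44  1.63 -0.    1.07 -0.42] d [0.007, -0.004, 0.434]
```

Emit:
{"api": "drive_tool", "payload": {"increments": [{"offset":[0,0,0.07],"rotation":[0,0,0],"hand":0},{"offset":[0,0,0.07],"rotation":[0,0,0],"hand":0},{"offset":[0,0,0.07],"rotation":[0,0,0],"hand":0},{"offset":[0,0,0.07],"rotation":[0,0,0],"hand":0},{"offset":[0,0,0.07],"rotation":[0,0,0],"hand":0},{"offset":[0,0,0.05],"rotation":[0,0,0],"hand":0},{"offset":[0,0,0.05],"rotation":[0,0,0],"hand":0},{"offset":[0,0,0],"rotation":[0,0,0],"hand":0}]}}

```text
time: 22.38
tool_pos: [650.4, 53.8, 130.0]
eef_rot: [-3.141, -0.0, 2.004]
force: [-2.2, -0.3, 2.0]
opening: 32.7
gripper_force: 50.7
```

```bash
python3 -c "
from h import *
go(650.3,54,130)"
```

```text
t 22.4 tcp [650.4  53.8 130. ] rpy [-180.    -0.   114.8] open 32.7 gf 50.7 F [-2.2 -0.3  2. ] q [ 0.02  0.46  1.64 -0.    1.04 -0.42] d [0.006, 0.0, -0.001]
```

Emit:
{"api": "drive_tool", "payload": {"increments": [{"offset":[0,0,0.02],"rotation":[0,0,0],"hand":0},{"offset":[0,0,0],"rotation":[0,0,0],"hand":0.65},{"offset":[0,0,0],"rotation":[0,0,0],"hand":0.65},{"offset":[0,0,0],"rotation":[0,0,0],"hand":0.65},{"offset":[0,0,0],"rotation":[0,0,0],"hand":0.65},{"offset":[0,0,-0.2],"rotation":[0,0,0],"hand":0.65},{"offset":[0,0,-0.5],"rotation":[0,0,0],"hand":0.65},{"offset":[0,0,-0.5],"rotation":[0,0,0],"hand":0.65}]}}

```text
time: 23.05
tool_pos: [649.5, 53.8, 176.0]
eef_rot: [-3.139, -0.001, 2.004]
force: [0.1, 0.9, 0.8]
opening: 55.5
gripper_force: 0.0
```

Emit:
{"api": "drive_tool", "payload": {"increments": [{"offset":[0,0,-0.5],"rotation":[0,0,0],"hand":0.65},{"offset":[0,0,-0.5],"rotation":[0,0,0],"hand":0.65},{"offset":[0,0,-0.4],"rotation":[0,0,0],"hand":1},{"offset":[0,0,0],"rotation":[0,0,0],"hand":1},{"offset":[0,0,0],"rotation":[0,0,0],"hand":1},{"offset":[0,0,0],"rotation":[0,0,0],"hand":1},{"offset":[0,0,0],"rotation":[0,0,0],"hand":1},{"offset":[0,0,0],"rotation":[0,0,0],"hand":1}]}}

```text
time: 23.72
tool_pos: [649.4, 53.7, 230.5]
eef_rot: [-3.139, -0.001, 2.004]
force: [-0.4, 0.7, -0.7]
opening: 85.2
gripper_force: 0.0
```

```bash
python3 -c "
from h import *
go(431.2,5,230,147)"
```

```text
turn [ -0.1  -0.1 -32.2]
t 23.7 tcp [649.4  53.7 230.5] rpy [-1.798e+02 -1.000e-01  1.148e+02] open 85.2 gf 0.0 F [-0.4  0.7 -0.7] q [ 0.02  0.36  1.56  0.    1.22 -0.42] d [1.182, -5.462, 0.032]
```

Emit:
{"api": "drive_tool", "payload": {"increments": [{"offset":[0.1,-0.5,0],"rotation":[0,0,0],"hand":1},{"offset":[0.15,-0.7,0],"rotation":[0,0,0],"hand":1},{"offset":[0.15,-0.7,0],"rotation":[0,0,0],"hand":1},{"offset":[0.15,-0.7,0],"rotation":[0,0,0],"hand":1},{"offset":[0.15,-0.7,0],"rotation":[0,0,0],"hand":1},{"offset":[0.15,-0.7,0],"rotation":[0,0,0],"hand":1},{"offset":[0.15,-0.7,0],"rotation":[0,0,0],"hand":1},{"offset":[0.15,-0.7,0],"rotation":[0,0,0],"hand":1}]}}

```text
time: 24.38
tool_pos: [433.1, 4.8, 231.4]
eef_rot: [-3.14, -0.001, 2.004]
force: [0.0, -0.2, 0.1]
opening: 85.4
gripper_force: 0.0
```

Emit:
{"api": "drive_tool", "payload": {"increments": [{"offset":[0.03,-0.06,0],"rotation":[0,0,7],"hand":1},{"offset":[0,0,0.4],"rotation":[0,0,7],"hand":1},{"offset":[0,0,0.4],"rotation":[0,0,7],"hand":1},{"offset":[0,0,0.4],"rotation":[0,0,7],"hand":1},{"offset":[0,0,0.4],"rotation":[0,0,7],"hand":1},{"offset":[0,0,0.4],"rotation":[0,0,7],"hand":1},{"offset":[0,0,0.4],"rotation":[0,0,7],"hand":1},{"offset":[0,0,0.4],"rotation":[0,0,7],"hand":1}]}}

```text
time: 25.05
tool_pos: [431.7, 5.1, 119.0]
eef_rot: [-3.14, 0.001, 1.02]
force: [-0.2, -0.5, -0.1]
opening: 85.6
gripper_force: 0.0
```

Emit:
{"api": "drive_tool", "payload": {"increments": [{"offset":[0,0,0],"rotation":[0,0,3],"hand":1},{"offset":[0,0,0],"rotation":[0,0,0],"hand":1},{"offset":[0,0,0],"rotation":[0,0,0],"hand":1},{"offset":[0,0,0],"rotation":[0,0,0],"hand":1},{"offset":[0,0,0],"rotation":[0,0,0],"hand":1},{"offset":[0,0,0],"rotation":[0,0,0],"hand":1},{"offset":[0,0,0],"rotation":[0,0,0],"hand":1},{"offset":[0,0,0],"rotation":[0,0,0],"hand":1}]}}

```text
time: 25.72
tool_pos: [432.7, 5.0, 120.8]
eef_rot: [3.141, -0.0, 0.974]
force: [0.5, 0.1, -0.6]
opening: 85.4
gripper_force: 0.0
```

```bash
python3 - <<'E'
from h import *
go(431.2,5,18,55.6)
c=bot.capture("top"); d=bot.capture("side")
def mark(c,X,R,h,f,x0,y0,im,col):
    P=np.array([px(c,(X[0]+R*np.cos(a),X[1]+R*np.sin(a),h)) for a in A]); cv2.polylines(im,[((P-[x0,y0]+.5)*f).astype(int)],True,col,1)
a=cv2.resize(c["color"][130:200,217:287],(420,420),interpolation=cv2.INTER_CUBIC)
for R,h in((65,122),(17,150)): mark(c,(650.5,54),R,h,6,217,130,a,(0,0,255))
b=cv2.resize(d["color"][185:255,233:293],(360,420),interpolation=cv2.INTER_CUBIC)
mark(d,(431.2,5),82,11,6,233,185,b,(0,255,0)); mark(d,(431.2,5),17,47,6,233,185,b,(0,0,255))
mark(d,(431.2+50*np.cos(.97),5+50*np.sin(.97)),28,61,6,233,185,b,(0,0,255))
cv2.imwrite("pics/l.png",np.hstack([a,b]))
E
```

```text
turn [ 0.  -0.   0.2]
t 25.7 tcp [432.7   5.  120.8] rpy [180.   -0.   55.8] open 85.4 gf 0.0 F [ 0.5  0.1 -0.6] q [-0.09  0.09  2.16  0.    0.9   0.51] d [-0.022, -0.032, 2.57]
```

View pics/l.png

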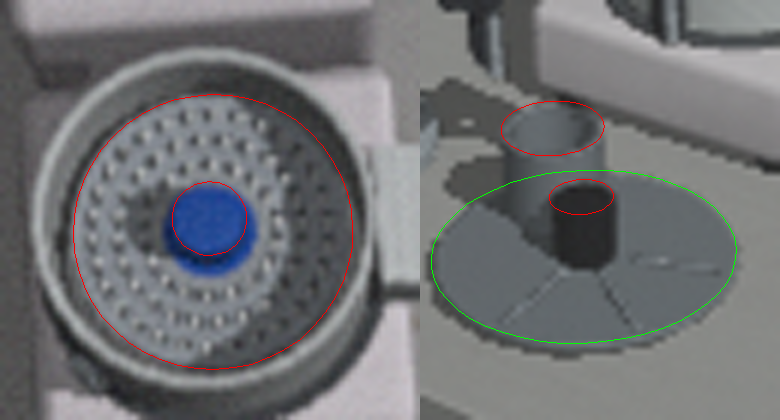

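Emit:
{"api": "drive_tool", "payload": {"increments": [{"offset":[-0.02,0,0.32],"rotation":[0,0,0],"hand":1},{"offset":[0,0,0.32],"rotation":[0,0,0],"hand":1},{"offset":[0,0,0.32],"rotation":[0,0,0],"hand":1},{"offset":[0,0,0.32],"rotation":[0,0,0],"hand":1},{"offset":[0,0,0.32],"rotation":[0,0,0],"hand":1},{"offset":[0,0,0.32],"rotation":[0,0,0],"hand":1},{"offset":[0,0,0.32],"rotation":[0,0,0],"hand":1},{"offset":[0,0,0.28],"rotation":[0,0,0],"hand":1}]}}

```text
time: 26.48
tool_pos: [431.9, 4.4, 19.0]
eef_rot: [-3.141, 0.0, 0.974]
force: [-0.1, 0.2, 0.9]
opening: 85.7
gripper_force: 0.0
```

Emit:
{"api": "drive_tool", "payload": {"increments": [{"offset":[0,0,0],"rotation":[0,0,0],"hand":0.7},{"offset":[0,0,0],"rotation":[0,0,0],"hand":0.6},{"offset":[0,0,0],"rotation":[0,0,0],"hand":0.5},{"offset":[0,0,0],"rotation":[0,0,0],"hand":0.4},{"offset":[0,0,0],"rotation":[0,0,0],"hand":0},{"offset":[0,0,0],"rotation":[0,0,0],"hand":0},{"offset":[0,0,0],"rotation":[0,0,0],"hand":0},{"offset":[0,0,0],"rotation":[0,0,0],"hand":0}], "squeeze": 60}}

```text
time: 27.15
tool_pos: [432.8, 4.4, 20.7]
eef_rot: [3.14, -0.001, 0.974]
force: [-0.9, 0.0, 6.7]
opening: 32.5
gripper_force: 59.4
```

```bash
python3 -c "
from h import *
go(650.3,54,220)"
```

```text
t 27.1 tcp [432.8   4.4  20.7] rpy [179.9  -0.   55.8] open 32.5 gf 59.4 F [-0.9  0.   6.7] q [-0.09  0.29  2.19  0.    0.66  0.51] d [4.087, 3.806, -4.974]
```

Emit:
{"api": "drive_tool", "payload": {"increments": [{"offset":[0,0,-0.3],"rotation":[0,0,0],"hand":0},{"offset":[0,0,-0.6],"rotation":[0,0,0],"hand":0},{"offset":[0,0,-0.7],"rotation":[0,0,0],"hand":0},{"offset":[0,0,-0.7],"rotation":[0,0,0],"hand":0},{"offset":[0,0,-0.7],"rotation":[0,0,0],"hand":0},{"offset":[0,0,-0.7],"rotation":[0,0,0],"hand":0},{"offset":[0,0,-0.7],"rotation":[0,0,0],"hand":0},{"offset":[0,0,-0.6],"rotation":[0,0,0],"hand":0}]}}

```text
time: 27.82
tool_pos: [431.6, 4.3, 221.1]
eef_rot: [3.141, -0.0, 0.974]
force: [0.8, -0.1, -4.3]
opening: 32.2
gripper_force: 60.1
```

Emit:
{"api": "drive_tool", "payload": {"increments": [{"offset":[0.2,0.2,0],"rotation":[0,0,0],"hand":0},{"offset":[0.34,0.31,0],"rotation":[0,0,0],"hand":0},{"offset":[0.34,0.31,0],"rotation":[0,0,0],"hand":0},{"offset":[0.34,0.31,0],"rotation":[0,0,0],"hand":0},{"offset":[0.34,0.31,0],"rotation":[0,0,0],"hand":0},{"offset":[0.34,0.31,0],"rotation":[0,0,0],"hand":0},{"offset":[0.34,0.31,0],"rotation":[0,0,0],"hand":0},{"offset":[0.34,0.31,0],"rotation":[0,0,0],"hand":0}]}}

```text
time: 28.48
tool_pos: [568.4, 36.8, 216.8]
eef_rot: [-3.139, 0.002, 0.974]
force: [0.2, 0.5, -3.5]
opening: 32.6
gripper_force: 60.4
```

Emit:
{"api": "drive_tool", "payload": {"increments": [{"offset":[0.34,0.31,0],"rotation":[0,0,0],"hand":0},{"offset":[0.34,0.31,0],"rotation":[0,0,0],"hand":0},{"offset":[0.34,0.31,0],"rotation":[0,0,0],"hand":0},{"offset":[0.34,0.31,0],"rotation":[0,0,0],"hand":0},{"offset":[0.15,0.18,0],"rotation":[0,0,0],"hand":0},{"offset":[0,0,0],"rotation":[0,0,0],"hand":0},{"offset":[0,0,0],"rotation":[0,0,0],"hand":0},{"offset":[0,0,0],"rotation":[0,0,0],"hand":0}]}}

```text
time: 29.15
tool_pos: [647.9, 54.3, 218.3]
eef_rot: [-3.139, 0.002, 0.974]
force: [-0.9, -0.2, -3.8]
opening: 32.5
gripper_force: 60.3
```

```bash
python3 - <<'E'
from h import *
go(650.3,54,185)
for i in range(3):
    c=bot.capture("side"); z=bot.read_state()["tool_pos"][2]-20.5
    r=bot.cut_out("lid","side")
    if r: print(r[0]["score"],r[0]["extent"],fit([(c,r[0]["mask"].astype(np.float32))],"lid",[650,54,19.4],z=z,yaw=True))
im=cv2.resize(c["color"][100:200,230:350],(720,600),interpolation=cv2.INTER_CUBIC)
for X,R,h,col in [((650.3,54),78,162,(0,255,0)),((650.3,54),82,z+11,(0,0,255)),((650.3,54),67.5,z,(0,0,255)),((650.3+50*np.cos(.97),54+50*np.sin(.97)),28,z+61,(0,0,255))]:
    P=np.array([px(c,(X[0]+R*np.cos(a),X[1]+R*np.sin(a),h)) for a in A]); cv2.polylines(im,[((P-[230,100]+.5)*6).astype(int)],True,col,1)
cv2.imwrite("pics/l2.png",im)
E
```

```text
t 29.1 tcp [647.9  54.3 218.3] rpy [-1.799e+02  1.000e-01  5.580e+01] open 32.5 gf 60.3 F [-0.9 -0.2 -3.8] q [ 0.02  0.37  1.58 -0.    1.2   0.61] d [0.03, 0.057, 0.833]
0.56 [261.7, 122.2, 309.2, 155.9] (array([647.00650121,  49.47149334,  19.67618268]), np.float64(0.24184468388557434))
0.83 [266.4, 124.2, 310.2, 156.9] (array([646.39446316,  51.18550678,  19.29487316]), np.float64(0.3012957274913788))
0.71 [260.3, 126.0, 309.9, 153.9] (array([647.11851836,  50.09236986,  19.4852992 ]), np.float64(0.21280761063098907))
```

View pics/l2.png

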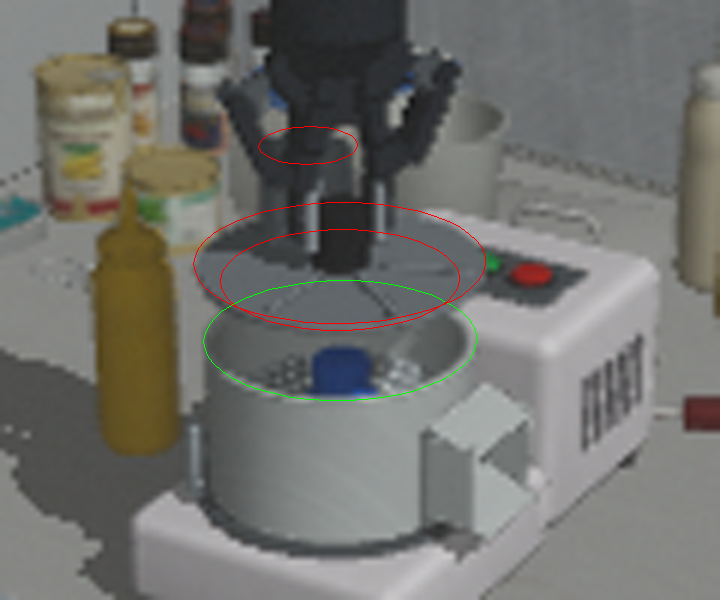

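Emit:
{"api": "drive_tool", "payload": {"increments": [{"offset":[0.02,0.03,0],"rotation":[0,0,0],"hand":0},{"offset":[0,0,0.15],"rotation":[0,0,0],"hand":0},{"offset":[0,0,0.15],"rotation":[0,0,0],"hand":0},{"offset":[0,0,0.15],"rotation":[0,0,0],"hand":0},{"offset":[0,0,0.15],"rotation":[0,0,0],"hand":0},{"offset":[0,0,0.1],"rotation":[0,0,0],"hand":0},{"offset":[0,0,0],"rotation":[0,0,0],"hand":0},{"offset":[0,0,0],"rotation":[0,0,0],"hand":0}]}}

```text
time: 30.12
tool_pos: [650.3, 54.5, 190.9]
eef_rot: [-3.14, 0.001, 0.974]
force: [-0.4, -0.5, -3.0]
opening: 32.5
gripper_force: 60.3
```

```bash
python3 -c "
from h import *
go(650.3,54,176.5)"
```

```text
t 30.1 tcp [650.3  54.5 190.9] rpy [-179.9    0.    55.8] open 32.5 gf 60.3 F [-0.4 -0.5 -3. ] q [0.02 0.4  1.6  0.   1.15 0.61] d [-0.01, 0.006, 0.36]
```

Emit:
{"api": "drive_tool", "payload": {"increments": [{"offset":[0,0,0.06],"rotation":[0,0,0],"hand":0},{"offset":[0,0,0.06],"rotation":[0,0,0],"hand":0},{"offset":[0,0,0.06],"rotation":[0,0,0],"hand":0},{"offset":[0,0,0.06],"rotation":[0,0,0],"hand":0},{"offset":[0,0,0.04],"rotation":[0,0,0],"hand":0},{"offset":[0,0,0.04],"rotation":[0,0,0],"hand":0},{"offset":[0,0,0],"rotation":[0,0,0],"hand":0},{"offset":[0,0,0],"rotation":[0,0,0],"hand":0}]}}

```text
time: 30.78
tool_pos: [650.6, 54.5, 178.7]
eef_rot: [-3.141, 0.0, 0.974]
force: [-0.8, 0.1, -4.0]
opening: 32.2
gripper_force: 60.3
```

```bash
python3 -c "
from h import *
go(650.3,54,176.5)"
```

```text
t 30.8 tcp [650.6  54.5 178.7] rpy [-180.     0.    55.8] open 32.2 gf 60.3 F [-0.8  0.1 -4. ] q [0.02 0.41 1.61 0.   1.12 0.61] d [-0.015, 0.0, 0.055]
```

Emit:
{"api": "drive_tool", "payload": {"increments": [{"offset":[0,0,0.03],"rotation":[0,0,0],"hand":0},{"offset":[0,0,0.03],"rotation":[0,0,0],"hand":0},{"offset":[0,0,0.02],"rotation":[0,0,0],"hand":0},{"offset":[0,0,0],"rotation":[0,0,0],"hand":0},{"offset":[0,0,0],"rotation":[0,0,0],"hand":0},{"offset":[0,0,0],"rotation":[0,0,0],"hand":0},{"offset":[0,0,0],"rotation":[0,0,0],"hand":0},{"offset":[0,0,0],"rotation":[0,0,0],"hand":0}]}}

```text
time: 31.45
tool_pos: [651.1, 54.5, 177.1]
eef_rot: [3.141, -0.001, 0.974]
force: [-3.3, -0.6, 5.6]
opening: 32.2
gripper_force: 61.0
```

Seated on the rim. Release it and retreat.

Emit:
{"api": "drive_tool", "payload": {"increments": [{"offset":[0,0,0],"rotation":[0,0,0],"hand":0.65},{"offset":[0,0,0],"rotation":[0,0,0],"hand":0.65},{"offset":[0,0,0],"rotation":[0,0,0],"hand":0.65},{"offset":[0,0,0],"rotation":[0,0,0],"hand":0.65},{"offset":[0,0,-0.1],"rotation":[0,0,0],"hand":0.65},{"offset":[0,0,-0.4],"rotation":[0,0,0],"hand":0.65},{"offset":[0,0,-0.6],"rotation":[0,0,0],"hand":0.65},{"offset":[0,0,-0.6],"rotation":[0,0,0],"hand":0.65}]}}

```text
time: 32.12
tool_pos: [650.0, 54.5, 243.3]
eef_rot: [-3.14, 0.001, 0.974]
force: [-0.2, -0.2, 2.2]
opening: 55.8
gripper_force: 0.0
```

Emit:
{"api": "drive_tool", "payload": {"increments": [{"offset":[0,0,-0.2],"rotation":[0,0,0],"hand":1},{"offset":[0,0,0],"rotation":[0,0,0],"hand":1},{"offset":[0,0,0],"rotation":[0,0,0],"hand":1},{"offset":[0,0,0],"rotation":[0,0,0],"hand":1},{"offset":[0,0,0],"rotation":[0,0,0],"hand":1},{"offset":[0,0,0],"rotation":[0,0,0],"hand":1},{"offset":[0,0,0],"rotation":[0,0,0],"hand":1},{"offset":[0,0,0],"rotation":[0,0,0],"hand":1}]}}

```text
time: 32.78
tool_pos: [650.4, 54.5, 250.7]
eef_rot: [-3.14, 0.001, 0.974]
force: [0.8, -0.5, -0.5]
opening: 85.1
gripper_force: 0.0
```

```bash
python3 -c "
from h import *
go(575.8,-344,250)"
```

```text
t 32.8 tcp [650.4  54.5 250.7] rpy [-179.9    0.    55.8] open 85.1 gf 0.0 F [ 0.8 -0.5 -0.5] q [0.02 0.35 1.54 0.   1.25 0.61] d [-9.287, 4.057, 0.021]
```

Emit:
{"api": "drive_tool", "payload": {"increments": [{"offset":[-0.58,0.254,0],"rotation":[0,0,0],"hand":1},{"offset":[-0.58,0.254,0],"rotation":[0,0,0],"hand":1},{"offset":[-0.58,0.254,0],"rotation":[0,0,0],"hand":1},{"offset":[-0.58,0.254,0],"rotation":[0,0,0],"hand":1},{"offset":[-0.58,0.254,0],"rotation":[0,0,0],"hand":1},{"offset":[-0.58,0.254,0],"rotation":[0,0,0],"hand":1},{"offset":[-0.58,0.254,0],"rotation":[0,0,0],"hand":1},{"offset":[-0.58,0.254,0],"rotation":[0,0,0],"hand":1}]}}

```text
time: 33.45
tool_pos: [613.3, -145.9, 251.5]
eef_rot: [-3.141, 0.0, 0.974]
force: [-0.2, 0.3, 0.0]
opening: 85.2
gripper_force: 0.0
```

Emit:
{"api": "drive_tool", "payload": {"increments": [{"offset":[-0.58,0.254,0],"rotation":[0,0,0],"hand":1},{"offset":[-0.58,0.254,0],"rotation":[0,0,0],"hand":1},{"offset":[-0.58,0.254,0],"rotation":[0,0,0],"hand":1},{"offset":[-0.58,0.254,0],"rotation":[0,0,0],"hand":1},{"offset":[-0.58,0.254,0],"rotation":[0,0,0],"hand":1},{"offset":[-0.58,0.254,0],"rotation":[0,0,0],"hand":1},{"offset":[-0.58,0.254,0],"rotation":[0,0,0],"hand":1},{"offset":[-0.58,0.254,0],"rotation":[0,0,0],"hand":1}]}}

```text
time: 34.12
tool_pos: [576.2, -345.1, 251.4]
eef_rot: [-3.141, -0.0, 0.974]
force: [-0.1, 0.9, 0.4]
opening: 85.5
gripper_force: 0.0
```

Emit:
{"api": "drive_tool", "payload": {"increments": [{"offset":[0,0,0.4],"rotation":[0,0,0],"hand":1},{"offset":[0,0,0.5],"rotation":[0,0,0],"hand":1},{"offset":[0,0,0.5],"rotation":[0,0,0],"hand":1},{"offset":[0,0,0.5],"rotation":[0,0,0],"hand":1},{"offset":[0,0,0.5],"rotation":[0,0,0],"hand":1},{"offset":[0,0,0.4],"rotation":[0,0,0],"hand":1},{"offset":[0,0,0],"rotation":[0,0,0],"hand":1},{"offset":[0,0,0],"rotation":[0,0,0],"hand":1}]}}

```text
time: 34.78
tool_pos: [575.7, -343.3, 138.3]
eef_rot: [-3.138, -0.0, 0.974]
force: [-0.4, 0.3, -0.0]
opening: 85.0
gripper_force: 0.0
```

```bash
python3 - <<'E'
from h import *
go(575.8,-344,57)
c=bot.capture("top"); d=bot.capture("side")
for n,k in(("top",c),("side",d)):
  for q in bot.cut_out("lid",n)[:1]:
    print(n,q["score"],q["extent"],fit([(k,q["mask"].astype(np.float32))],"lid",[650,54,19.4],z=156,yaw=True))
def mark(c,X,R,h,f,x0,y0,im,col):
    P=np.array([px(c,(X[0]+R*np.cos(a),X[1]+R*np.sin(a),h)) for a in A]); cv2.polylines(im,[((P-[x0,y0]+.5)*f).astype(int)],True,col,1)
a=cv2.resize(c["color"][125:195,217:287],(420,420),interpolation=cv2.INTER_CUBIC)
T=(650.5+50*np.cos(.972),54.5+50*np.sin(.972))
for X,R,h in(((650.5,54.5),82,167),((650.5,54.5),17,203),(T,28,217),(T,24,217)): mark(c,X,R,h,6,217,125,a,(0,0,255))
b=cv2.resize(d["color"][198:268,350:410],(360,420),interpolation=cv2.INTER_CUBIC)
P=(575.8,-344)
for R,h in((28,52),(15,86),(20,0)): mark(d,P,R,h,6,350,198,b,(0,0,255))
cv2.imwrite("pics/p.png",np.hstack([a,b]))
E
```

```text
t 34.8 tcp [ 575.7 -343.3  138.3] rpy [-179.8   -0.    55.8] open 85.0 gf 0.0 F [-0.4  0.3 -0. ] q [-0.6   0.49  1.58  0.    1.07 -0.01] d [-0.012, 0.017, 2.032]
top 0.76 [223.2, 132.0, 279.8, 197.6] (array([651.78656864,  54.13766465,  20.38739917]), np.float64(0.022319898009300232))
side 0.93 [263.8, 131.7, 310.7, 165.4] (array([653.90683582,  49.33885733,  21.49533861]), np.float64(0.10604880750179291))
```

View pics/p.png

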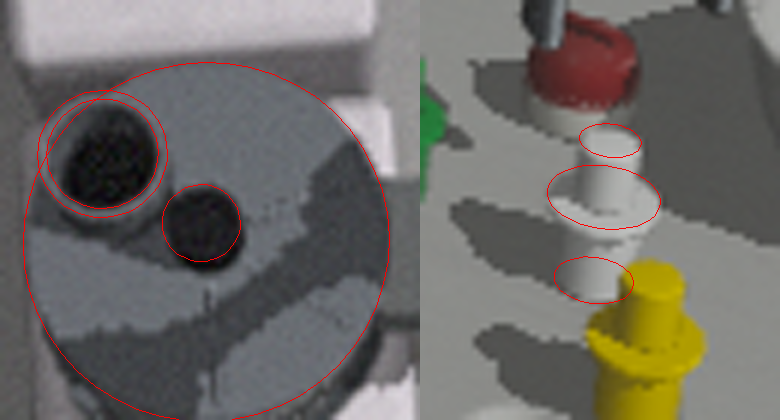

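Emit:
{"api": "drive_tool", "payload": {"increments": [{"offset":[-0.03,0,0.25],"rotation":[0,0,0],"hand":1},{"offset":[0,0,0.25],"rotation":[0,0,0],"hand":1},{"offset":[0,0,0.25],"rotation":[0,0,0],"hand":1},{"offset":[0,0,0.25],"rotation":[0,0,0],"hand":1},{"offset":[0,0,0.25],"rotation":[0,0,0],"hand":1},{"offset":[0,0,0.25],"rotation":[0,0,0],"hand":1},{"offset":[0,0,0.25],"rotation":[0,0,0],"hand":1},{"offset":[0,0,0.23],"rotation":[0,0,0],"hand":1}]}}

```text
time: 35.65
tool_pos: [575.6, -344.7, 58.9]
eef_rot: [-3.141, -0.0, 0.974]
force: [-0.1, -0.0, -0.1]
opening: 85.3
gripper_force: 0.0
```

Emit:
{"api": "drive_tool", "payload": {"increments": [{"offset":[0,0,0],"rotation":[0,0,0],"hand":0.8},{"offset":[0,0,0],"rotation":[0,0,0],"hand":0.7},{"offset":[0,0,0],"rotation":[0,0,0],"hand":0.6},{"offset":[0,0,0],"rotation":[0,0,0],"hand":0.5},{"offset":[0,0,0],"rotation":[0,0,0],"hand":0.4},{"offset":[0,0,0],"rotation":[0,0,0],"hand":0.3},{"offset":[0,0,0],"rotation":[0,0,0],"hand":0},{"offset":[0,0,0],"rotation":[0,0,0],"hand":0}], "squeeze": 50}}

```text
time: 36.32
tool_pos: [576.0, -345.0, 61.5]
eef_rot: [3.141, -0.0, 0.974]
force: [-1.2, 1.9, 5.7]
opening: 28.3
gripper_force: 48.9
```

Emit:
{"api": "drive_tool", "payload": {"increments": [{"offset":[0,0,0],"rotation":[0,0,0],"hand":0},{"offset":[0,0,0],"rotation":[0,0,0],"hand":0},{"offset":[0,0,0],"rotation":[0,0,0],"hand":0},{"offset":[0,0,0],"rotation":[0,0,0],"hand":0},{"offset":[0,0,0],"rotation":[0,0,0],"hand":0},{"offset":[0,0,0],"rotation":[0,0,0],"hand":0},{"offset":[0,0,0],"rotation":[0,0,0],"hand":0},{"offset":[0,0,0],"rotation":[0,0,0],"hand":0}]}}

```text
time: 36.98
tool_pos: [576.1, -345.0, 61.5]
eef_rot: [3.141, 0.0, 0.974]
force: [-1.6, 1.6, 5.4]
opening: 28.8
gripper_force: 48.9
```

```bash
python3 -c "
from h import *
go(677.8,96.2,300)"
```

```text
t 37.0 tcp [ 576.1 -345.    61.5] rpy [180.    0.   55.8] open 28.8 gf 48.9 F [-1.6  1.6  5.4] q [-0.6   0.58  1.62 -0.    0.94 -0.01] d [10.553, -4.094, -5.964]
```

Emit:
{"api": "drive_tool", "payload": {"increments": [{"offset":[0,0,-0.4],"rotation":[0,0,0],"hand":0},{"offset":[0,0,-0.8],"rotation":[0,0,0],"hand":0},{"offset":[0,0,-0.8],"rotation":[0,0,0],"hand":0},{"offset":[0,0,-0.8],"rotation":[0,0,0],"hand":0},{"offset":[0,0,-0.8],"rotation":[0,0,0],"hand":0},{"offset":[0,0,-0.8],"rotation":[0,0,0],"hand":0},{"offset":[0,0,-0.8],"rotation":[0,0,0],"hand":0},{"offset":[0,0,-0.8],"rotation":[0,0,0],"hand":0}]}}

```text
time: 37.65
tool_pos: [575.7, -344.8, 301.2]
eef_rot: [3.142, -0.0, 0.974]
force: [0.9, -0.4, -1.6]
opening: 28.6
gripper_force: 49.3
```

Emit:
{"api": "drive_tool", "payload": {"increments": [{"offset":[0.5,-0.2,0],"rotation":[0,0,0],"hand":0},{"offset":[0.66,-0.256,0],"rotation":[0,0,0],"hand":0},{"offset":[0.66,-0.256,0],"rotation":[0,0,0],"hand":0},{"offset":[0.66,-0.256,0],"rotation":[0,0,0],"hand":0},{"offset":[0.66,-0.256,0],"rotation":[0,0,0],"hand":0},{"offset":[0.66,-0.256,0],"rotation":[0,0,0],"hand":0},{"offset":[0.66,-0.256,0],"rotation":[0,0,0],"hand":0},{"offset":[0.66,-0.256,0],"rotation":[0,0,0],"hand":0}]}}

```text
time: 38.32
tool_pos: [625.2, -129.4, 299.7]
eef_rot: [-3.142, -0.0, 0.974]
force: [-0.3, 0.2, -1.8]
opening: 28.9
gripper_force: 49.4
```

Emit:
{"api": "drive_tool", "payload": {"increments": [{"offset":[0.66,-0.256,0],"rotation":[0,0,0],"hand":0},{"offset":[0.66,-0.256,0],"rotation":[0,0,0],"hand":0},{"offset":[0.66,-0.256,0],"rotation":[0,0,0],"hand":0},{"offset":[0.66,-0.256,0],"rotation":[0,0,0],"hand":0},{"offset":[0.66,-0.256,0],"rotation":[0,0,0],"hand":0},{"offset":[0.66,-0.256,0],"rotation":[0,0,0],"hand":0},{"offset":[0.66,-0.256,0],"rotation":[0,0,0],"hand":0},{"offset":[0.5,-0.2,0],"rotation":[0,0,0],"hand":0}]}}

```text
time: 38.98
tool_pos: [674.5, 85.9, 299.5]
eef_rot: [-3.141, -0.001, 0.975]
force: [0.0, -0.3, -1.8]
opening: 28.4
gripper_force: 49.4
```

Emit:
{"api": "drive_tool", "payload": {"increments": [{"offset":[0.25,-0.1,0],"rotation":[0,0,0],"hand":0},{"offset":[0,0,0],"rotation":[0,0,0],"hand":0},{"offset":[0,0,0],"rotation":[0,0,0],"hand":0},{"offset":[0,0,0],"rotation":[0,0,0],"hand":0},{"offset":[0,0,0],"rotation":[0,0,0],"hand":0},{"offset":[0,0,0],"rotation":[0,0,0],"hand":0},{"offset":[0,0,0],"rotation":[0,0,0],"hand":0},{"offset":[0,0,0],"rotation":[0,0,0],"hand":0}]}}

```text
time: 39.65
tool_pos: [676.6, 93.1, 300.6]
eef_rot: [3.141, -0.0, 0.973]
force: [-0.2, 0.0, -0.8]
opening: 28.5
gripper_force: 49.3
```

```bash
python3 - <<'E'
from h import *
go(677.8,96.2,285)
c=bot.capture("side"); z=bot.read_state()["tool_pos"][2]-61.5; p=bot.read_state()["tool_pos"]
def mark(c,X,R,h,f,x0,y0,im,col):
    P=np.array([px(c,(X[0]+R*np.cos(a),X[1]+R*np.sin(a),h)) for a in A]); cv2.polylines(im,[((P-[x0,y0]+.5)*f).astype(int)],True,col,1)
im=cv2.resize(c["color"][75:175,230:340],(660,600),interpolation=cv2.INTER_CUBIC)
for X,R,h,col in [((677.8,96.2),28,217,(0,255,0)),((677.8,96.2),24,217,(0,255,0)),(p,20,z,(0,0,255)),(p,28,z+46,(0,0,255))]: mark(c,X,R,h,6,230,75,im,col)
cv2.imwrite("pics/p2.png",im)
E
```

```text
t 39.6 tcp [676.6  93.1 300.6] rpy [180.   -0.   55.7] open 28.5 gf 49.3 F [-0.2  0.  -0.8] q [ 0.07  0.37  1.41 -0.    1.36  0.67] d [0.081, -0.02, 0.391]
```

View pics/p2.png

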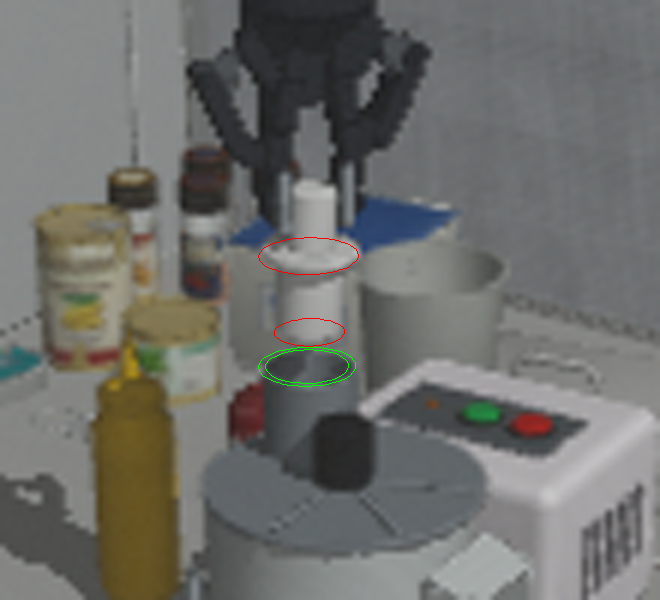

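Emit:
{"api": "drive_tool", "payload": {"increments": [{"offset":[0.055,0,0],"rotation":[0,0,0],"hand":0},{"offset":[0,0,0.1],"rotation":[0,0,0],"hand":0},{"offset":[0,0,0.1],"rotation":[0,0,0],"hand":0},{"offset":[0,0,0.1],"rotation":[0,0,0],"hand":0},{"offset":[0,0,0.1],"rotation":[0,0,0],"hand":0},{"offset":[0,0,0],"rotation":[0,0,0],"hand":0},{"offset":[0,0,0],"rotation":[0,0,0],"hand":0},{"offset":[0,0,0],"rotation":[0,0,0],"hand":0}]}}

```text
time: 40.37
tool_pos: [677.9, 95.8, 284.4]
eef_rot: [-3.142, 0.0, 0.974]
force: [0.4, -0.2, -1.0]
opening: 28.5
gripper_force: 49.3
```

Emit:
{"api": "drive_tool", "payload": {"increments": [{"offset":[0,0,0.06],"rotation":[0,0,0],"hand":0},{"offset":[0,0,0.06],"rotation":[0,0,0],"hand":0},{"offset":[0,0,0.06],"rotation":[0,0,0],"hand":0},{"offset":[0,0,0.06],"rotation":[0,0,0],"hand":0},{"offset":[0,0,0],"rotation":[0,0,0],"hand":0},{"offset":[0,0,0],"rotation":[0,0,0],"hand":0},{"offset":[0,0,0],"rotation":[0,0,0],"hand":0},{"offset":[0,0,0],"rotation":[0,0,0],"hand":0}]}}

```text
time: 41.03
tool_pos: [678.0, 95.8, 275.1]
eef_rot: [3.141, -0.0, 0.974]
force: [0.4, 1.1, -1.1]
opening: 28.9
gripper_force: 49.3
```

```bash
python3 -c "
from h import *
go(678,95.2,232.5)"
```

```text
t 41.0 tcp [678.   95.8 275.1] rpy [180.   -0.   55.8] open 28.9 gf 49.3 F [ 0.4  1.1 -1.1] q [ 0.08  0.39  1.44 -0.    1.32  0.67] d [-0.011, 0.008, 1.064]
```

Foot is at about 213.6, inside the tube, with no contact force. Continue down.

Emit:
{"api": "drive_tool", "payload": {"increments": [{"offset":[0,0,0.08],"rotation":[0,0,0],"hand":0},{"offset":[0,0,0.08],"rotation":[0,0,0],"hand":0},{"offset":[0,0,0.08],"rotation":[0,0,0],"hand":0},{"offset":[0,0,0.08],"rotation":[0,0,0],"hand":0},{"offset":[0,0,0.08],"rotation":[0,0,0],"hand":0},{"offset":[0,0,0.08],"rotation":[0,0,0],"hand":0},{"offset":[0,0,0],"rotation":[0,0,0],"hand":0},{"offset":[0,0,0],"rotation":[0,0,0],"hand":0}]}}

```text
time: 41.7
tool_pos: [677.6, 95.8, 255.2]
eef_rot: [-3.141, 0.001, 0.974]
force: [0.1, 0.1, -1.3]
opening: 28.7
gripper_force: 49.3
```

Emit:
{"api": "drive_tool", "payload": {"increments": [{"offset":[0,0,0.08],"rotation":[0,0,0],"hand":0},{"offset":[0,0,0.08],"rotation":[0,0,0],"hand":0},{"offset":[0,0,0.08],"rotation":[0,0,0],"hand":0},{"offset":[0,0,0.08],"rotation":[0,0,0],"hand":0},{"offset":[0,0,0.08],"rotation":[0,0,0],"hand":0},{"offset":[0,0,0.08],"rotation":[0,0,0],"hand":0},{"offset":[0,0,0],"rotation":[0,0,0],"hand":0},{"offset":[0,0,0],"rotation":[0,0,0],"hand":0}]}}

```text
time: 42.37
tool_pos: [677.6, 95.8, 236.0]
eef_rot: [-3.141, 0.0, 0.974]
force: [0.1, -0.6, -1.3]
opening: 28.7
gripper_force: 49.3
```

```bash
python3 -c "
from h import *
go(678,95.2,232.5)"
```

```text
t 42.4 tcp [677.6  95.8 236. ] rpy [-180.     0.    55.8] open 28.7 gf 49.3 F [ 0.1 -0.6 -1.3] q [0.08 0.42 1.48 0.   1.25 0.67] d [-0.007, 0.017, 0.087]
```

Emit:
{"api": "drive_tool", "payload": {"increments": [{"offset":[0,0,0.03],"rotation":[0,0,0],"hand":0},{"offset":[0,0,0.03],"rotation":[0,0,0],"hand":0},{"offset":[0,0,0.03],"rotation":[0,0,0],"hand":0},{"offset":[0,0,0.02],"rotation":[0,0,0],"hand":0},{"offset":[0,0,0],"rotation":[0,0,0],"hand":0},{"offset":[0,0,0],"rotation":[0,0,0],"hand":0},{"offset":[0,0,0],"rotation":[0,0,0],"hand":0},{"offset":[0,0,0],"rotation":[0,0,0],"hand":0}]}}

```text
time: 43.03
tool_pos: [678.1, 95.9, 233.0]
eef_rot: [3.141, -0.001, 0.974]
force: [-2.2, 0.3, 4.5]
opening: 28.5
gripper_force: 49.4
```

Flange is on the rim. Release and retreat.

Emit:
{"api": "drive_tool", "payload": {"increments": [{"offset":[0,0,0],"rotation":[0,0,0],"hand":0.65},{"offset":[0,0,0],"rotation":[0,0,0],"hand":0.65},{"offset":[0,0,0],"rotation":[0,0,0],"hand":0.65},{"offset":[0,0,0],"rotation":[0,0,0],"hand":0.65},{"offset":[0,0,-0.1],"rotation":[0,0,0],"hand":0.65},{"offset":[0,0,-0.4],"rotation":[0,0,0],"hand":0.65},{"offset":[0,0,-0.6],"rotation":[0,0,0],"hand":0.65},{"offset":[0,0,-0.6],"rotation":[0,0,0],"hand":0.65}]}}

```text
time: 43.7
tool_pos: [677.1, 95.7, 299.5]
eef_rot: [-3.139, 0.002, 0.974]
force: [-0.4, -1.0, 0.3]
opening: 55.5
gripper_force: 0.0
```

Emit:
{"api": "drive_tool", "payload": {"increments": [{"offset":[-0.5,0,0],"rotation":[0,0,0],"hand":0.65},{"offset":[-0.7,0,0],"rotation":[0,0,0],"hand":0.65},{"offset":[-0.7,0,0],"rotation":[0,0,0],"hand":0.65},{"offset":[-0.7,0,0],"rotation":[0,0,0],"hand":0.65},{"offset":[-0.7,0,0],"rotation":[0,0,0],"hand":0.65},{"offset":[-0.7,0,0],"rotation":[0,0,0],"hand":0.65},{"offset":[0,0,0],"rotation":[0,0,0],"hand":0.65},{"offset":[0,0,0],"rotation":[0,0,0],"hand":0.65}]}}

```text
time: 44.37
tool_pos: [587.6, -37.6, 300.5]
eef_rot: [3.141, -0.001, 0.971]
force: [0.2, 0.8, 0.5]
opening: 55.6
gripper_force: 0.0
```

```bash
python3 - <<'E'
from h import *
c=bot.capture("side"); d=bot.capture("top")
cv2.imwrite("pics/f.png",np.hstack([cv2.resize(c["color"][100:240,180:340],(400,350),interpolation=cv2.INTER_CUBIC),cv2.resize(d["color"][110:250,160:320],(400,350),interpolation=cv2.INTER_CUBIC)]))
E
```

```text
(no output)
```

View pics/f.png

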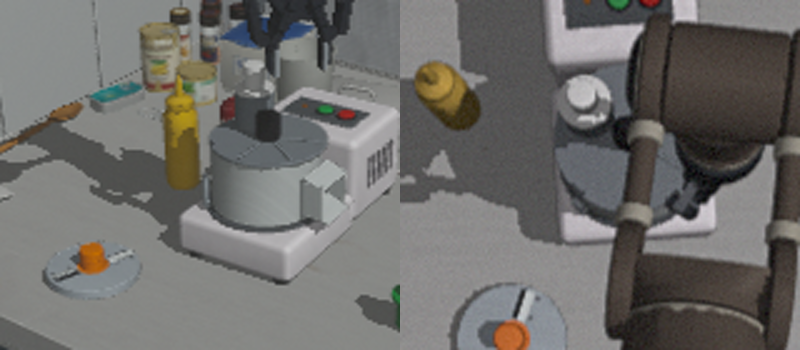

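The lid is level and the pusher is home in the tube, at about (255,85) in the side tile. The slicer and bottle haven't moved. Handing in.

```bash
python3 -c "
from station import bot
print(bot.close_job())"
```

```text
the job is handed in; nothing more can be done
None
```

The cutter is set up for grating: ejector plate, grating disc, lid and pusher each went home and level, and I handed the job in at about 44 s. The hand-in returned no verdict, so the result isn't confirmed. In the last pictures the slicing disc and bottle were where they started; the timer, dip cup and spice jar were out of that view, but no move went near them.

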